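# Load the sample cassette up the loader's ramp

## Task

A small amber bottle has been left on the flat sill of the sample loader: first stand it upright, wholly on the white tile. Then lay the narrow sample cassette (not the wide one) flat and lengthwise on the cleared sill, let go of it, and push it up the ramp into the housing until it rests squarely against the stop at the top. Leave every other thing standing where it is.

Things in the scene. Friction and masses are not known exactly. Their poses are not given: they have to be found in the camera images.
- loader: fixed aluminium and white sample loader. Origin on the worktop; own x points from the sill up the ramp (roughly to the robot's right), z up, y away from the robot. Flat sill x = -155 to -40 mm, top 8 mm above the worktop, 130 mm wide, no side walls; then a ramp rising 10 degrees from x = -40 mm to the stop at x = 132 mm. What is left on the ramp stays by friction.
- ramp_foot (a point): where the sill meets the ramp, on the surface, lane centre (loader x = -40 mm, z = 8 mm). Steel guide rails 12 mm high stand on the ramp: they leave a lane 60 mm wide, centred, from loader x = -9 mm upward, and flare out to about 80 mm toward this point.
- housing_front (a point): lower middle of the lintel of the white housing (loader x = 36 mm, 94 mm above the worktop). The housing, 130 mm wide and 195 mm tall, covers loader x = 36 to 160 mm with an upright front face; its opening is 114 mm wide. A vertical gripper cannot follow the cassette in to the stop: lean the tool about 35 to 45 degrees, its body back over the sill.
- seat (a point): where the narrow cassette's origin comes when it rests against the stop: on the ramp, loader x = 88 mm, y = 0, z = 30.6 mm. The cassette's rear face is then at about loader x = 44 mm, 8 mm inside the housing.
- narrow_cassette: plain grey closed sample cassette, pale ribbed lid, 90 mm long (x axis), 52 wide (y), 34 tall, both ends alike, 0.16 kg; origin at the centre of its underside. Starts flat at the left in one of two places (swapped with the wide one), x axis within 0.5 rad of straight ahead. Grip across the width; two vials stand near its +x end, so its -x half is free.
- wide_cassette: the same kind of cassette but 76 mm wide (90 x 76 x 34 mm), too wide for the lane; origin at the centre of its underside; a bystander, leave alone
- tile: fixed white square tile, 109 mm (x) by 99 mm (y), 10 mm thick; origin at the centre of its underside
- bottle: small amber glass bottle with black cap, upright: body 48 mm across to about 65 mm height, cap 28 mm across from 77 to 94 mm height; 0.13 kg; origin at the centre of its underside. Starts standing on the loader's sill. Best gripped round the body, from above.
- vial_a: glass sample vial with pale cap, upright, 34 mm across, 94 mm tall; origin at the centre of its underside; a bystander, leave alone; stands beside the narrow cassette's +y side near its +x end, about 67 mm from the long centre line
- vial_b: glass sample vial with pale cap, upright, 34 mm across, 94 mm tall; origin at the centre of its underside; a bystander, leave alone; stands off the narrow cassette's +x end, about 83 mm from its centre
- vial_c: glass sample vial with pale cap, upright, 34 mm across, 94 mm tall; origin at the centre of its underside; a bystander, leave alone; stands beside the wide cassette
- stopper_bottle: clear glass bottle with ground stopper, 58 mm across, 108 mm tall; origin at the centre of its underside; a bystander between robot and tile, leave alone
- dropper: brown dropper bottle, 53 mm across, 124 mm tall; origin at the centre of its underside; a bystander on the robot's side of the loader's ramp, leave alone
- flask: conical glass flask, 65 mm across, 100 mm tall; origin at the centre of its underside; a bystander on the far side of the loader's ramp, leave alone
Things that resemble listed ones, but are neither listed nor needed, are in the scene too. Leave any pink or yellow look-alike of the narrow_cassette alone.

How it is judged (in metres and radians):
On the way, in this order (a step that is already met when the one before it is completed fails the run):
1. the bottle stands upright on the tile, released (x of bottle in the frame of tile between -0.035 and 0.035 m and y of bottle in the frame of tile between -0.031 and 0.031 m and z of bottle in the frame of tile between 0.004 and 0.018 m and angle between bottle's own z axis and vertical below 0.1 rad and contact force between the fingers and bottle below 0.1 N), for 0.2 s.
2. the narrow cassette lies lengthwise on the sill, released (x of narrow_cassette in the frame of loader between -0.13 and -0.045 m and y of narrow_cassette in the frame of loader between -0.03 and 0.03 m and z of narrow_cassette in the frame of loader between 0.003 and 0.022 m and angle between the x axis of narrow_cassette and the x axis of loader, either way round below 0.35 rad and angle between narrow_cassette's own z axis and vertical below 0.2 rad and contact force between the fingers and narrow_cassette below 0.1 N), for 0.2 s.
3. the narrow cassette has been pushed up against the top stop (x of narrow_cassette in the frame of loader between 0.084025 and 0.092025 m and y of narrow_cassette in the frame of loader between -0.008 and 0.008 m and z of narrow_cassette in the frame of loader between 0.0245743 and 0.0365743 m and angle between the x axis of narrow_cassette and the x axis of loader, either way round below 0.24 rad and angle between narrow_cassette's own z axis and vertical below 0.24 rad), for 0.2 s.
At the end, for the whole second after the job is handed in: The narrow cassette lies in the lane on the ramp, its end within 4 mm of the top stop, released and at rest; the amber bottle stands upright with its base on the white tile (its centre within 35 mm along and 31 mm across of the tile's centre), released and at rest (all of step 1 and all of step 3 and linear speed of each of narrow_cassette, bottle below 0.01 m/s and contact force between the fingers and narrow_cassette below 0.1 N); the robot touches nothing.
It fails at once if the wide cassette moved more than 25 mm or tipped over (distance of wide_cassette from where it was at the start of the episode above 0.025 m or angle between wide_cassette's own z axis and vertical above 0.5 rad).
It fails at once if a vial moved more than 25 mm or tipped over (distance of any of vial_a, vial_b, vial_c from where it was at the start of the episode above 0.025 m or angle between any of vial_a, vial_b, vial_c's own z axis and vertical above 0.5 rad).
It fails at once if the stoppered bottle, dropper bottle or flask moved more than 25 mm or tipped over (distance of any of stopper_bottle, dropper, flask from where it was at the start of the episode above 0.025 m or angle between any of stopper_bottle, dropper, flask's own z axis and vertical above 0.5 rad).
It fails at once if the amber bottle tipped by more than 0.7 rad (angle between bottle's own z axis and vertical above 0.7 rad).
It also fails if it takes over 72 s, if anything falls off the work surface, if the arm or the gripper's body presses on something with over 40 N, if the wrist force passes 120 N, or if a joint passes its speed limit or range.

## Robot

A 7-joint arm with a two-finger parallel gripper is mounted at the origin on a cart in front of the work surface, level with it; the furniture and walls round the work are solid. World frame = base frame: x ahead of the robot, y to its left, z up, the work surface at z = 0. Lengths are in mm, angles in rad, forces in N, time in s.
With the tool pointing down it reaches from about 425 to 1025 mm from the base axis. Payload 3.6 kg.
Tool frame: the origin (TCP) lies on the centre line of the jaws, within the pads' length; the fingertips stand 22 mm ahead of it and the grasp point (between the pads) lies 3 mm ahead of it; z points along the fingers, y is the line along which they close (so a half turn about z gives the same grasp; the last joint's range is limited). The gripper opens to 85 mm and grips with 20 to 120 N. Pads are 22 mm wide; open, the fingers measure 114 mm over their backs; the gripper's body (76 mm by 85 mm) begins 54 mm behind the grasp point. The pads swing forward as they close: fully open they stand 13 mm farther back than shut.
Start: joints at [-1.248, 0.591, 0.048, 1.609, -0.033, 0.943, -0.034], TCP at [293.503, 662.937, 213.802] pointing down, gripper open.
Joint ranges: [-2.69, 2.69], [-0.47, 2.24], [-1.27, 1.36], [0.19, 2.51], [-1.53, 4.68], [0.08, 2.07], [-3.09, 3.09]. Speed limits (rad/s): [2.57, 2.57, 3.14, 3.14, 3.14, 3.14, 3.14].

## Interface

Orientations are given as [roll, pitch, yaw] about the fixed x, y, z axes, in that order (R = Rz(yaw) Ry(pitch) Rx(roll)).
In Python, from station import manip, camera, get_calibration, order gives the robot as it stands.
- The arm moves only by the shell command python3 -m jog 'ROWS' [FORCE]. ROWS is JSON, a list of rows, each a list of 7 numbers: the turn, a rotation vector about the tool's x, y, z in degrees, then the shift along the tool's x, y, z in mm, then the finger opening in mm, from 0 to 85.4. In form: [[wx, wy, wz, x, y, z, fingers], ...]. A call has 1 to 20 rows; each row shifts and turns the commanded pose from where the row before left it, along the tool's axes as they then stand; what a row does not reach is not made up. A row lasts 1/12 s, in which the tool goes at most 41.7 mm and 7.16 degrees, less where a joint would pass 70% of its speed; a pose out of reach is approached as far as the arm can. A call with a gripper value outside its range is refused whole. The fingers move at their own pace and stop on an object; FORCE is the grip in N (left out, the last holds). Time passes only in rows, so rows that do not move let the fingers close. It gives the time, the measured TCP pose, the force, the opening and the grip force at its end, in the units of the state.
- manip.state(): the state, without advancing time (a new reading comes with each control period).
- camera(name): name is "side" or "top" or "wrist"; returns (picture, depth): 480x640x3 uint8, red, green, blue; 480x640 float32, mm along the optical axis (not along the pixel's ray), 0 where there is no reading.
- get_calibration(name): a dict with "fov_y" (degrees; the focal length in pixels is half the picture's height over the tangent of half this angle, whatever the lens; pixels are square), "cx", "cy" (the principal point, pixels), "cam_to_world" (4x4, takes a point from camera to world coordinates); the wrist camera has in their place "T_tool_cam" (4x4, takes a point from camera to tool coordinates, whose origin is the TCP and whose axes are the flange's). Camera axes: x right, y down, z forward; pixel columns grow to the right and rows downward; lengths in mm; the calibration is good to about 2 mm. A picture is of the moment at which its call begins: read the wrist's pose just before it. get_calibration takes no time and is no camera call.
- order.hand_in(): hands the job in; it is judged then, once.
The state is a dict: "t": time; "joint_positions": joint angles; "joint_vel": joint speeds; "effort": joint torques, N m; "tcp_pos": TCP position; "eef_rot": TCP orientation; "force": force on the tool from outside, world axes, zero at the start; "wrist_torque": the same for the moment, N m; "finger_gap": opening from 0.0 (shut) to 1.0 (fully open); "grasp_force": force on a finger pad.
Only numpy, scipy, OpenCV 4.12 (cv2) and the standard library are available. Lean on these libraries where they do the work, as an engineer would, in place of code of your own. Each camera call takes 0.05 s, during which the arm holds its last target. There are 200 camera calls.

## Working session

There is one attempt and no reset: what is moved stays moved. The work goes in short steps, Python scripts to look and compute and a shell command to move; the robot and the scene stay as the last step left them, time stands still between calls to the robot, and variables do not carry over. Pictures are saved under pics/ and viewed, at most 10 in all, crops included, and the job is handed in when it is done.

```bash
mkdir -p pics; cat > h.py <<'E'
import numpy as np,cv2
from station import manip,camera,get_calibration,order
from scipy.spatial.transform import Rotation as R
def grab(n,f):
    s=manip.state();p,d=camera(n);cv2.imwrite(f'pics/{f}.png',p[:,:,::-1]);np.savez(f'pics/{f}.npz',p=p,d=d,tp=s['tcp_pos'],tr=s['eef_rot']);return p,d
def load(n,f):
    z=np.load(f'pics/{f}.npz');c=get_calibration(n)
    F=240/np.tan(np.radians(c['fov_y'])/2)
    if 'cam_to_world' in c:T=np.array(c['cam_to_world'])
    else:
        W=np.eye(4);W[:3,:3]=R.from_euler('xyz',z['tr']).as_matrix();W[:3,3]=z['tp'];T=W@np.array(c['T_tool_cam'])
    return z['p'],z['d'],F,c['cx'],c['cy'],T
def cloud(n,f):
    p,d,F,cx,cy,T=load(n,f);v,u=np.mgrid[:480,:640]
    P=np.stack([(u-cx)/F*d,(v-cy)/F*d,d],-1)@T[:3,:3].T+T[:3,3]
    P[d==0]=np.nan
    return p,P
def ray(n,f,u,v,z):
    p,d,F,cx,cy,T=load(n,f);r=T[:3,:3]@np.array([(u-cx)/F,(v-cy)/F,1]);o=T[:3,3]
    return o+r*(z-o[2])/r[2]
E
python3 - <<'E'
from h import *
for n in('top','side'):
    grab(n,n+'0');print(get_calibration(n))
print(get_calibration('wrist'),manip.state())
E
```

```text
{'fov_y': 56.00280980596777, 'cx': 328.54848571985957, 'cy': 241.95803146105368, 'cam_to_world': array([[-1.19263477e-02, -9.80794694e-01,  1.94678018e-01,
         3.45681344e+02],
       [-9.99857112e-01,  9.36474264e-03, -1.40732565e-02,
         6.60635471e+01],
       [ 1.19798658e-02, -1.94818043e-01, -9.80766238e-01,
         1.24213076e+03],
       [ 0.00000000e+00,  0.00000000e+00,  0.00000000e+00,
         1.00000000e+00]])}
{'fov_y': 56.174370156053826, 'cx': 315.4567524841133, 'cy': 240.57337400178895, 'cam_to_world': array([[-9.78056108e-01,  1.26990835e-01, -1.65165304e-01,
         7.87480197e+02],
       [ 2.08315643e-01,  5.83552150e-01, -7.84902211e-01,
         1.04065510e+03],
       [-3.29281936e-03, -8.02084918e-01, -5.97200923e-01,
         8.25390292e+02],
       [ 0.00000000e+00,  0.00000000e+00,  0.00000000e+00,
         1.00000000e+00]])}
{'fov_y': 60.29416650549338, 'cx': 321.0197919330397, 'cy': 244.71214508462637, 'T_tool_cam': array([[ 2.33679339e-04, -9.63915289e-01, -2.66209054e-01,
         6.53982242e+01],
       [ 9.99999971e-01,  2.40520112e-04,  
[... 223 characters left out ...]
, 'joint_positions': array([-1.24750551,  0.59200052,  0.04835831,  1.60969096, -0.03331913,
        0.94269775, -0.03369448]), 'joint_vel': array([-0.00145939, -0.00055961, -0.00089844, -0.00376933,  0.00065185,
       -0.00145229,  0.00136633]), 'effort': array([ 3.66867738e-03, -5.49999940e+01,  1.55256081e+00, -1.98824215e+01,
        9.70418070e-03,  3.86468426e-03, -1.63232158e-05]), 'tcp_pos': array([293.20643257, 662.21791096, 212.77719457]), 'eef_rot': array([-3.13960619e+00,  1.25454340e-04,  2.72483177e+00]), 'force': array([-0.02336173,  0.35114151,  0.52347593]), 'wrist_torque': array([-0.01414476,  0.0224835 , -0.05553748]), 'grasp_force': 0.0, 'finger_gap': 1.0022564054418457}
```

View pics/top0.png

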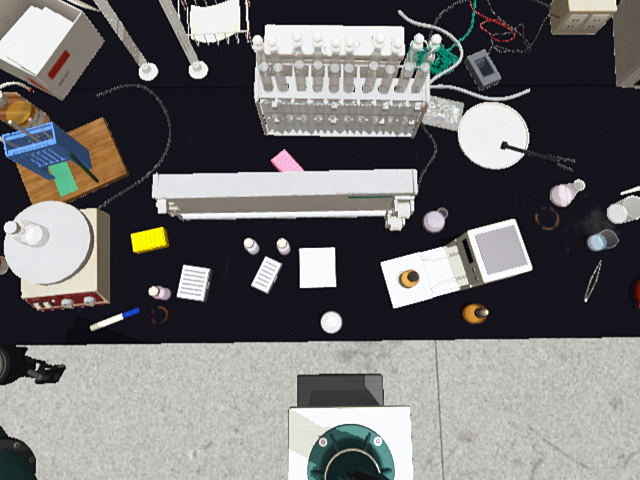

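View pics/side0.png

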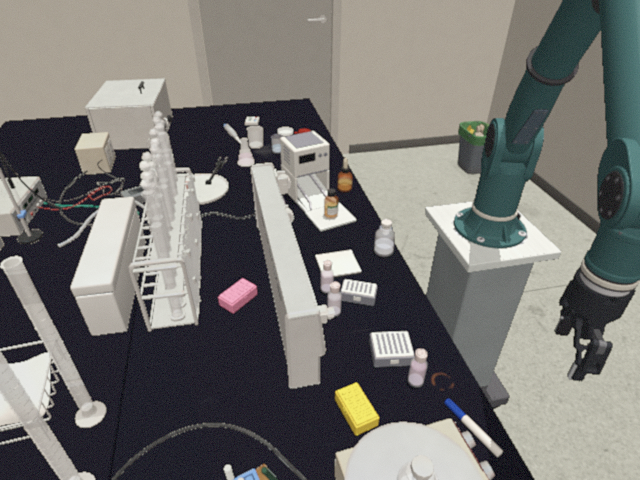

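The top view shows three candidates for the narrow cassette, besides the pink (288,161) and yellow (150,240) look-alikes. The grey one at (266,274) looks narrow, with vials at (251,246) and (283,246). The grey one at (194,283) looks wide, with a vial at (159,293). The bottle is on the sill at (409,278), the tile is at (318,267), and the dropper is at (475,313). I'll measure these and check an enlarged crop.

```bash
python3 - <<'E'
from h import *
p,P=cloud('top','top0')
hsv=cv2.cvtColor(p,cv2.COLOR_RGB2HSV)
cv2.imwrite('pics/crop.png',cv2.resize(p[205:330,140:540,::-1],(800,250),interpolation=cv2.INTER_CUBIC))
m=((hsv[...,2]>110)&(hsv[...,1]<70)).astype(np.uint8)
def comp(u,v,z,name):
    n,l,st,c=cv2.connectedComponentsWithStats(m)
    k=l[v,u]; M=(l==k).astype(np.uint8)
    M=cv2.morphologyEx(M,cv2.MORPH_CLOSE,np.ones((5,5)))
    vv,uu=np.nonzero(M)
    W=np.array([ray('top','top0',a,b,z)[:2] for a,b in zip(uu,vv)],np.float32)
    r=cv2.minAreaRect(W);print(name,len(uu),r,'medz',np.nanmedian(P[M>0],0)); return W
comp(318,267,10,'tile');comp(263,280,34,'narrow');comp(190,285,34,'wide')
W=comp(395,290,8,'loader')
for n,u,v in [('bottlecap',409,279),('va',251,246),('vb',283,246),('vc',159,293),('stop',331,321),('dropper',476,314),('flask',434,220),('shelf',290,185),('housing',500,248),('sill',395,290),('sill2',420,292)]:
    w=P[v-2:v+3,u-2:u+3].reshape(-1,3);print(n,np.nanmedian(w,0).round(),np.nanmax(w[:,2]).round())
S=P[...,2];
print('shelf y range',np.nanmin(P[150:225,150:420][S[150:225,150:420]>60][:,0]))
E
```

```text
tile 1445 ((520.263427734375, 80.331298828125), (110.75359344482422, 99.801025390625), 1.1068415641784668) medz [520.22162583  80.84674039   9.9929809 ]
narrow 636 ((497.9793701171875, 215.82901000976562), (53.385902404785156, 89.40377807617188), 64.38645935058594) medz [497.25772776 217.38065318  33.95844688]Traceback (most recent call last):
  File "<stdin>", line 13, in <module>
  File "<stdin>", line 11, in comp
  File "h.py", line 19, in ray
    p,d,F,cx,cy,T=load(n,f);r=T[:3,:3]@np.array([(u-cx)/F,(v-cy)/F,1]);o=T[:3,3]
                  ~~~~^^^^^
  File "h.py", line 7, in load
    z=np.load(f'pics/{f}.npz');c=get_calibration(n)
                                 ~~~~~~~~~~~~~~~^^^
ValueError: time passes only in moves, steps and waits
```

View pics/crop.png

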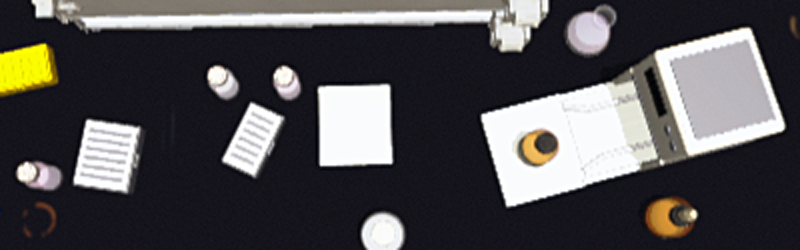

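The enlarged crop shows that the grey cassette at (266,274) has 5 ribs, measures about 53x89 mm, and has two vials by its far end. That makes it the narrow one. The one at (194,283) is visibly wider. Next I'll measure the loader and the obstacles.

```bash
python3 - <<'E'
from h import *
p,P=cloud('top','top0')
hsv=cv2.cvtColor(p,cv2.COLOR_RGB2HSV);S=P[...,2]
def rect(M,name):
    n,l,st,c=cv2.connectedComponentsWithStats(M.astype(np.uint8));k=1+np.argmax(st[1:,4])
    W=P[l==k];r=cv2.minAreaRect(W[:,:2].astype(np.float32));print(name,np.round(r[0],1),np.round(r[1],1),round(r[2],1),'z',np.nanmedian(W[:,2]).round(1));return W
def box(u0,u1,v0,v1):
    b=np.zeros((480,640),bool);b[v0:v1,u0:u1]=1;return b
sill=rect(box(375,460,240,315)&(abs(S-8)<4)&(hsv[...,2]>150),'sill')
roof=rect(box(440,560,200,300)&(S>185)&(S<205),'roof')
rect(box(380,540,200,315)&(S>4),'all')
for n,b in [('bottle',(390,425,262,295)),('dropper',(460,490,300,326)),('flask',(418,450,200,235)),('vb',(275,293,235,256)),('va',(240,262,235,256)),('vc',(145,173,282,302)),('stop',(318,345,308,335)),('rawshelf',(150,420,165,225)),('wide',(175,215,262,303))]:
    B=P[box(*b)];B=B[B[:,2]>(14 if n=='bottle' else 8)];t=B[B[:,2]>np.nanpercentile(B[:,2],85)]
    print(n,'top',np.nanmedian(t,0).round(),'min',np.nanmin(B,0).round(),'max',np.nanmax(B,0).round())
print(manip.state()['t'])
E
```

```text
sill [ 493.4 -200.9] [130.2 190. ] 14.5 z 8.5
roof [ 532.2 -353. ] [130.  125.5] 14.2 z 197.1
all [ 530.4 -301. ] [159.1 426. ] 15.5 z 88.4
bottle top [ 484. -164.  104.] min [ 443. -204.   14.] max [ 529. -120.  109.]
dropper top [ 389. -332.  109.] min [ 358. -359.    8.] max [ 416. -309.  125.]
flask top [ 651. -250.   98.] min [ 616. -276.    8.] max [ 677. -218.  104.]
vb top [577. 173.  96.] min [557. 155.   8.] max [588. 189.  98.]
va top [575. 258.  96.] min [559. 241.   9.] max [593. 274.  99.]
vc top [452. 494.  94.] min [435. 478.   8.] max [470. 538.  97.]
stop top [374.  45. 108.] min [344.  17.  55.] max [400.  74. 113.]
rawshelf top [691. 136. 221.] min [ 618. -214.    8.] max [820. 551. 228.]
wide top [481. 410.  38.] min [432. 370.   9.] max [529. 468.  42.]
0.1
```

```bash
python3 -m jog '[[0,0,0,-24,-29,0,85],[0,0,0,-24,-29,0,85],[0,0,0,-24,-29,0,85],[0,0,0,-24,-29,0,85],[0,0,0,-24,-29,0,85],[0,0,0,-24,-29,0,85],[0,0,0,-24,-29,0,85],[0,0,0,-24,-29,0,85],[0,0,0,-24,-29,0,85],[0,0,0,-24,-29,0,85]]' 60; python3 -c "
from h import *
s=manip.state();print(s['joint_positions'],s['t'])"
```

```text
t: 0.93
tcp_pos: [395.5, 298.6, 213.6]
eef_rot: [-3.141, -0.0, 2.725]
force: [0.6, -1.1, 0.0]
finger_gap: 0.992
grasp_force: 0.0
[-0.80373318  0.30583376  0.081615    2.1195406  -0.03723235  0.71797355
  0.45648279] 0.9333
```

```bash
python3 -m jog '[[0,0,0,-22.3,-32.3,0,85],[0,0,0,-22.3,-32.3,0,85],[0,0,0,-22.3,-32.3,0,85],[0,0,0,-22.3,-32.3,0,85],[0,0,0,-22.3,-32.3,0,85],[0,0,0,-22.3,-32.3,0,85],[0,0,0,-22.3,-32.3,0,85],[0,0,0,-22.3,-32.3,0,85],[0,0,0,-22.3,-32.3,0,85],[0,0,0,-22.3,-32.3,0,85],[0,0,0,-22.3,-32.3,0,85],[0,0,0,-22.3,-32.3,0,85],[0,0,0,0,0,0,85]]'; python3 - <<'E'
from h import *
grab('wrist','w1');s=manip.state();print(s['joint_positions'],s['t'])
p,P=cloud('wrist','w1')
S=P[...,2];M=(S>88)&(S<115);B=P[M];print(M.sum(),np.median(B,0),(B.min(0)+B.max(0))/2,B.min(0),B.max(0))
E
```

```text
t: 2.02
tcp_pos: [484.3, -171.8, 214.4]
eef_rot: [-3.137, 0.005, 2.713]
force: [-0.4, -0.3, -0.3]
finger_gap: 0.992
grasp_force: 0.0
[ 0.04740079  0.33085328  0.24861701  2.0937293  -0.11699901  0.7282475
  1.51561789] 2.0667
6486 [ 538.20300811 -169.78603005  103.00974238] [ 522.11567597 -165.74843047  101.51443654] [ 381.48896855 -339.44768832   88.0290465 ] [662.74238338   7.95082738 114.99982658]
```

View pics/w1.png

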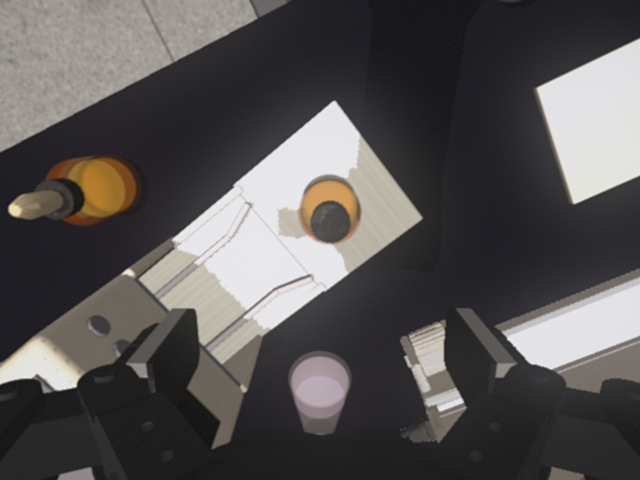

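The wrist view shows the bottle with its cap centred at (331,221) and the sill corner near (422,217). The dropper is at (95,190) and the flask at (320,390).

```bash
cat >> h.py <<'E'
def todo(x,y,z):
    s=manip.state();W=R.from_euler('xyz',s['eef_rot']).as_matrix()
    print('tcp',s['tcp_pos'].round(1),'rot',s['eef_rot'].round(3),'q',s['joint_positions'].round(2),'t',round(s['t'],2),'F',s['force'].round(1));print('shift',(W.T@(np.array([x,y,z])-s['tcp_pos'])).round(1))
E
python3 - <<'E'
from h import *
print(ray('wrist','w1',331,221,102))
p,P=cloud('wrist','w1');k=P[205:235,318:345];k=k[(k[...,2]>98)&(k[...,2]<108)];print(len(k),(k.min(0)+k.max(0))/2,np.median(k,0))
d=np.load('pics/w1.npz');print(d['tp'],d['tr'])
todo(484,-164,60)
E
```

```text
[ 481.22403449 -163.67300029  102.        ]
793 [ 480.9657443  -163.95197204  101.40289602] [ 480.38649547 -163.292366    102.2584799 ]
[ 484.2629697  -171.78296749  214.44750565] [-3.13741512  0.00548194  2.71290062]
tcp [ 483.4 -167.4  213.9] rot [-3.140e+00  2.000e-03  2.716e+00] q [ 0.05  0.33  0.25  2.09 -0.12  0.73  1.52] t 2.07 F [-0.4 -0.3  0.3]
shift [  1.2   3.7 153.9]
```

```bash
python3 -m jog '[[0,0,0,1,0,20,85],[0,0,0,1,0,20,85],[0,0,0,0,0,20,85],[0,0,0,0,0,20,85],[0,0,0,0,0,10,85],[0,0,0,0,0,0,85]]'; python3 -c "
from h import *
todo(482,-164,60)"
```

```text
t: 2.57
tcp_pos: [479.7, -159.7, 121.8]
eef_rot: [-3.141, -0.005, 2.726]
force: [0.1, -0.1, 0.4]
finger_gap: 0.992
grasp_force: 0.0
tcp [ 479.7 -159.7  121.8] rot [-3.141 -0.005  2.726] q [ 0.09  0.47  0.19  2.17 -0.18  0.52  1.57] t 2.57 F [ 0.1 -0.1  0.4]
shift [-4.2 -3.  61.7]
```

```bash
python3 -m jog '[[0,0,0,-1,-1,16,85],[0,0,0,-1,-1,16,85],[0,0,0,0,0,16,85],[0,0,0,0,0,13,85],[0,0,0,0,0,0,85],[0,0,0,0,0,0,85]]'; python3 -c "
from h import *
todo(482,-164,60)"
```

```text
t: 3.07
tcp_pos: [482.8, -163.6, 63.2]
eef_rot: [3.141, -0.0, 2.725]
force: [-0.7, 0.3, -0.2]
finger_gap: 0.996
grasp_force: 0.0
tcp [ 482.8 -163.6   63.2] rot [ 3.141 -0.     2.725] q [ 0.13  0.57  0.15  2.2  -0.21  0.38  1.61] t 3.07 F [-0.7  0.3 -0.2]
shift [ 0.6 -0.6  3.2]
```

```bash
python3 -m jog '[[0,0,0,0,0,1,60],[0,0,0,0,0,1,50],[0,0,0,0,0,0,40],[0,0,0,0,0,0,40],[0,0,0,0,0,0,40],[0,0,0,0,0,0,40],[0,0,0,0,0,0,40],[0,0,0,0,0,0,40]]' 40; python3 -c "
from h import *
todo(520,80,72)"
```

```text
t: 3.73
tcp_pos: [482.6, -164.0, 60.9]
eef_rot: [-3.142, 0.0, 2.725]
force: [-0.1, -0.5, -0.7]
finger_gap: 0.471
grasp_force: 0.0
tcp [ 482.6 -164.    60.9] rot [-3.142  0.     2.725] q [ 0.13  0.58  0.14  2.2  -0.22  0.38  1.61] t 3.73 F [-0.1 -0.5 -0.7]
shift [ 64.5 238.3 -11.2]
```

```bash
python3 -m jog '[[0,0,0,0,0,0,34],[0,0,0,0,0,0,34],[0,0,0,0,0,0,34]]' 40; python3 -c "
from h import *
grab('wrist','w2')"
```

```text
t: 3.98
tcp_pos: [482.4, -164.5, 61.0]
eef_rot: [-3.141, 0.0, 2.724]
force: [-1.0, -1.9, 2.1]
finger_gap: 0.4
grasp_force: 2.9
```

View pics/w2.png

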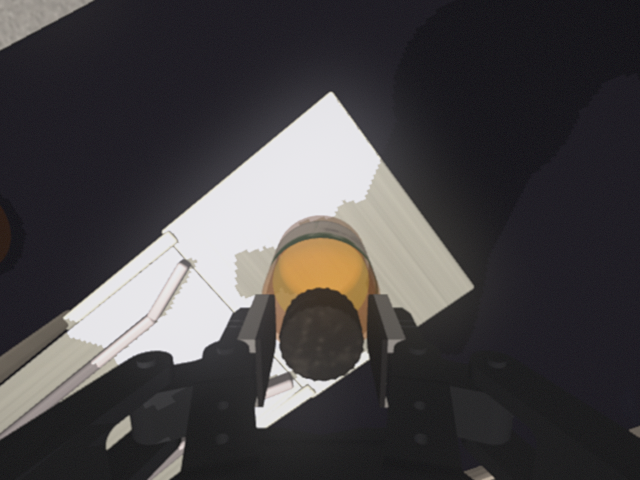

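The view shows the cap at (321,335) between the two pads, at columns 250-275 and 370-395. The opening reads narrower than the body, so I'll check the heights from depth.

```bash
python3 - <<'E'
from h import *
p,P=cloud('wrist','w2')
d=np.load('pics/w2.npz');W=R.from_euler('xyz',d['tr']).as_matrix()
for u,v in [(258,298),(262,310),(270,310),(268,340),(264,370),(262,395),(382,298),(372,340),(376,390),(321,335),(320,295),(275,270),(320,260),(366,270),(310,225)]:
    print((u,v),p[v,u],P[v,u].round(),((P[v,u]-d['tp'])@W).round())
s=manip.state();print(s['finger_gap'],s['grasp_force'],s['force'])
E
```

```text
(258, 298) [102  98  95] [ 465. -181.   87.] [  9. -22. -26.]
(262, 310) [101  96  94] [ 466. -178.   98.] [ 10. -19. -37.]
(270, 310) [57 54 52] [ 468. -177.   95.] [  8. -17. -34.]
(268, 340) [48 47 47] [ 475. -180.  102.] [  1. -17. -41.]
(264, 370) [46 44 44] [ 478. -181.  113.] [ -3. -17. -52.]
(262, 395) [51 48 48] [ 483. -184.  117.] [ -9. -17. -56.]
(382, 298) [98 93 87] [ 483. -142.   87.] [  9.  21. -26.]
(372, 340) [41 38 36] [ 492. -150.   95.] [ -3.  17. -34.]
(376, 390) [32 29 31] [ 502. -154.  108.] [-13.  17. -47.]
(321, 335) [59 55 50] [ 480. -163.  102.] [  3.  -0. -41.]
(320, 295) [58 48 41] [ 470. -160.   94.] [ 13.  -0. -33.]
(275, 270) [159 130  83] [ 462. -175.   72.] [ 14. -18. -11.]
(320, 260) [210 156  87] [ 464. -157.   75.] [ 19.  -1. -14.]
(366, 270) [158 127  73] [ 476. -143.   72.] [ 14.  17. -11.]
(310, 225) [143 133 124] [ 459. -160.   34.] [23. -5. 27.]
0.3971193472105503 2.961767453016364 [-1.21307902 -1.31740397  2.33534055]
```

```bash
python3 - <<'E'
from h import *
p,P=cloud('side','side0')
B=P[280:420,540:625].reshape(-1,3);B=B[(B[:,2]>100)&(np.hypot(B[:,0]-293,B[:,1]-663)<80)]
print(len(B),np.sort(B[:,2])[:10].round(),B[np.argsort(B[:,2])[:5]].round())
grab('side','s2');p,P=cloud('side','s2')
M=(np.hypot(P[...,0]-481,P[...,1]+164)<70)&(P[...,2]>20)&(P[...,2]<180)
v,u=np.nonzero(M);print(u.min(),u.max(),v.min(),v.max())
hs=cv2.cvtColor(p,cv2.COLOR_RGB2HSV)
cv2.imwrite('pics/s2c.png',cv2.resize(p[90:240,270:400,::-1],None,fx=4,fy=4,interpolation=cv2.INTER_CUBIC))
E
```

```text
4626 [242. 242. 242. 242. 242. 242. 242. 243. 243. 243.] [[271. 625. 242.]
 [282. 620. 242.]
 [273. 624. 242.]
 [283. 620. 242.]
 [319. 705. 242.]]
323 338 166 216
```

View pics/s2c.png

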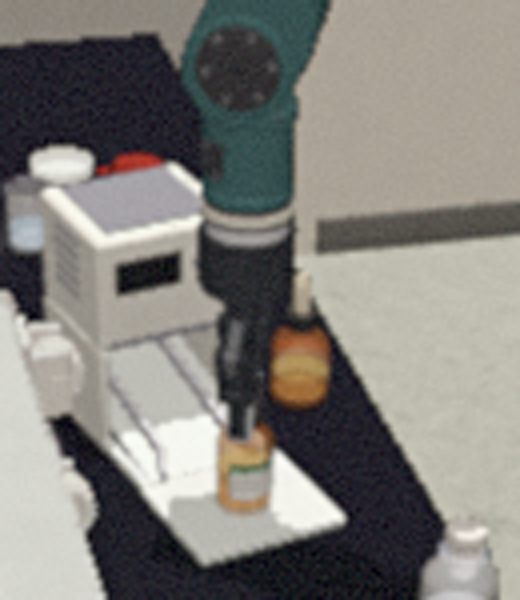

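The crop shows the fingertips only at the bottle's neck and shoulder, near (240,430). Depth agrees: the real tips are about 28 mm behind the reported TCP instead of 22 mm ahead of it. The true tool is therefore about 45 mm shorter than stated, and I'll allow for that. I'll open the fingers and go lower.

```bash
python3 -m jog '[[0,0,0,0,0,0,85],[0,0,0,0,0,0,85],[0,0,0,0,0,0,85],[0,0,0,0,0,0,85],[0,0,0,0,0,0,85],[0,0,0,0,0,0,85],[0,0,0,0,0,12,85],[0,0,0,0,0,12,85],[0,0,0,0,0,12,85],[0,0,0,0,0,10,85],[0,0,0,0,0,0,85],[0,0,0,0,0,0,85]]' ; python3 - <<'E'
from h import *
todo(482,-164,14)
grab('wrist','w3')
p,P=cloud('wrist','w3')
d=np.load('pics/w3.npz');W=R.from_euler('xyz',d['tr']).as_matrix();L=(P-d['tp'])@W
M=(abs(L[...,0])<14)&(abs(L[...,1])>35)&(abs(L[...,1])<62)
print('tip lowest', np.nanpercentile(L[M][:,2],[90,95,99]))
S=P[...,2];M=(S>97)&(S<108)&(np.hypot(P[...,0]-482,P[...,1]+164)<18);k=P[M];print((k.min(0)+k.max(0))/2,np.median(k,0))
E
```

```text
t: 5.08
tcp_pos: [482.2, -163.9, 14.4]
eef_rot: [-3.141, -0.001, 2.725]
force: [0.0, 0.9, 0.3]
finger_gap: 0.996
grasp_force: 0.0
tcp [ 482.2 -163.9   14.4] rot [-3.141e+00 -1.000e-03  2.725e+00] q [ 0.16  0.66  0.1   2.21 -0.24  0.28  1.63] t 5.08 F [0.  0.9 0.3]
shift [ 0.1 -0.2  0.4]
tip lowest [6.5858113  6.96344644 7.53383037]
[ 475.86682773 -160.7977474   102.49967412] [ 472.9201326  -160.58117611  102.30195914]
```

```bash
python3 -m jog '[[0,0,0,0,0,0,40],[0,0,0,0,0,0,40],[0,0,0,0,0,0,40],[0,0,0,0,0,0,40],[0,0,0,0,0,0,40],[0,0,0,0,0,0,40],[0,0,0,0,0,0,40]]' 40
```

```text
t: 5.72
tcp_pos: [482.9, -164.2, 15.6]
eef_rot: [3.141, 0.001, 2.725]
force: [-0.6, -0.3, 5.6]
finger_gap: 0.54
grasp_force: 40.8
```

```bash
python3 -m jog '[[0,0,0,0,0,-15,40],[0,0,0,0,0,-25,40],[0,0,0,0,0,-20,40],[0,0,0,6.5,23.9,0,40],[0,0,0,6.5,23.9,0,40],[0,0,0,6.5,23.9,0,40],[0,0,0,6.5,23.9,0,40],[0,0,0,6.5,23.9,0,40],[0,0,0,6.5,23.9,0,40],[0,0,0,6.5,23.9,0,40],[0,0,0,6.5,23.9,0,40],[0,0,0,6.5,23.9,0,40],[0,0,0,6.5,23.9,0,40],[0,0,0,0,0,0,40],[0,0,0,0,0,0,40]]';python3 -c "
from h import *
todo(520,80.5,18.5)"
```

```text
t: 6.97
tcp_pos: [519.8, 83.1, 74.6]
eef_rot: [3.141, -0.0, 2.729]
force: [0.4, -0.9, -1.9]
finger_gap: 0.54
grasp_force: 41.9
tcp [519.8  83.1  74.6] rot [ 3.141 -0.     2.729] q [-0.4   0.57  0.22  2.16 -0.28  0.44  1.2 ] t 6.97 F [ 0.4 -0.9 -1.9]
shift [-1.3 -2.4 56.1]
```

```bash
python3 -m jog '[[0,0,0,0,0,15,40],[0,0,0,0,0,15,40],[0,0,0,0,0,13,40],[0,0,0,0,0,8,40],[0,0,0,0,0,3,40],[0,0,0,0,0,0,40],[0,0,0,0,0,0,40]]';python3 -c "
from h import *
todo(520,80.5,18)"
```

```text
t: 7.55
tcp_pos: [520.0, 80.2, 21.1]
eef_rot: [-3.141, 0.0, 2.724]
force: [-0.0, -0.6, -0.4]
finger_gap: 0.539
grasp_force: 41.8
tcp [520.   80.2  21.1] rot [-3.141  0.     2.724] q [-0.36  0.66  0.16  2.18 -0.32  0.32  1.23] t 7.55 F [-0.  -0.6 -0.4]
shift [0.1 0.2 3.1]
```

```bash
python3 -m jog '[[0,0,0,0,0,2,40],[0,0,0,0,0,1.5,40],[0,0,0,0,0,0,40]]';  python3 -m jog '[[0,0,0,0,0,0,50],[0,0,0,0,0,0,60],[0,0,0,0,0,0,85],[0,0,0,0,0,0,85],[0,0,0,0,0,0,85],[0,0,0,0,0,0,85],[0,0,0,0,0,0,85],[0,0,0,0,0,-25,85],[0,0,0,0,0,-30,85],[0,0,0,0,0,-30,85],[0,0,0,0,0,-30,85],[0,0,0,0,0,-30,85],[0,0,0,0,0,0,85]]';python3 - <<'E'
from h import *
grab('wrist','w4');grab('top','top4')
p,P=cloud('top','top4');S=P[...,2];M=(S>96)&(np.hypot(P[...,0]-520,P[...,1]-80)<40)&(S<112);print(M.sum(),np.median(P[M],0))
p,P=cloud('wrist','w4');S=P[...,2];M=(S>98)&(np.hypot(P[...,0]-520,P[...,1]-80)<40)&(S<112);print(M.sum(),np.median(P[M],0))
# cassette check w/ wrist if visible
M=(S>28)&(S<40)&(np.hypot(P[...,0]-498,P[...,1]-216)<65)
print(M.sum()); 
if M.sum()>500: print(cv2.minAreaRect(P[M][:,:2].astype(np.float32)))
g=np.array([498,216])-22*np.array([.902,-.432]);print(g);todo(g[0],g[1],100)
E
```

```text
t: 7.8
tcp_pos: [520.1, 81.0, 17.5]
eef_rot: [3.141, 0.0, 2.725]
force: [0.2, 1.3, -1.7]
finger_gap: 0.544
grasp_force: 41.9
t: 8.88
tcp_pos: [523.6, 81.2, 167.4]
eef_rot: [3.135, 0.008, 2.724]
force: [1.0, 0.1, 0.0]
finger_gap: 0.996
grasp_force: 0.0
0 [nan nan nan]
1833 [519.17854402  81.30407163 103.78150617]
9888
((500.37762451171875, 216.9643096923828), (51.92382049560547, 89.34030151367188), 64.34577178955078)
[478.156 225.504]
tcp [520.6  81.2 163.5] rot [3.140e+00 2.000e-03 2.725e+00] q [-0.47  0.43  0.31  2.11 -0.22  0.63  1.14] t 8.98 F [-0.6  0.  -0. ]
shift [ 97.3 114.7  63.5]
  return _methods._mean(a, axis=axis, dtype=dtype,
  ret = um.true_divide(
```

```bash
python3 -m jog '[[0,0,1.7,16,19.3,0,85],[0,0,0,16,19.3,0,85],[0,0,0,16,19.3,0,85],[0,0,0,16,19.3,0,85],[0,0,0,16,19.3,0,85],[0,0,0,16,19.3,0,85],[0,0,0,0,0,25,85],[0,0,0,0,0,25,85],[0,0,0,0,0,25,85],[0,0,0,0,0,25,85],[0,0,0,0,0,0,85],[0,0,0,0,0,0,85]]';python3 -c "
from h import *
todo(479.7,226,-15)"
```

```text
t: 9.98
tcp_pos: [480.5, 225.4, 60.2]
eef_rot: [-3.137, -0.003, 2.695]
force: [0.5, -0.4, -0.1]
finger_gap: 0.996
grasp_force: 0.0
tcp [480.5 225.4  60.2] rot [-3.137e+00 -3.000e-03  2.695e+00] q [-0.69  0.6   0.22  2.15 -0.31  0.42  0.91] t 9.98 F [ 0.5 -0.4 -0.1]
shift [ 0.8  0.5 75.3]
```

```bash
python3 -m jog '[[0,0,0,1,0,20,85],[0,0,0,0,0,20,85],[0,0,0,0,0,15,85],[0,0,0,0,0,10,85],[0,0,0,0,0,6,85],[0,0,0,0,0,0,85],[0,0,0,0,0,0,85]]';python3 - <<'E'
from h import *
todo(479.7,226,-15);grab('wrist','w5')
p,P=cloud('wrist','w5');d=np.load('pics/w5.npz');W=R.from_euler('xyz',d['tr']).as_matrix();L=(P-d['tp'])@W;S=P[...,2]
M=(abs(L[...,0])<14)&(abs(L[...,1])>33)&(abs(L[...,1])<62)&(S>3);print('finger lowest z',np.nanpercentile(S[M],[1,3,10]))
E
```

```text
t: 10.57
tcp_pos: [482.1, 227.1, -8.1]
eef_rot: [3.141, 0.001, 2.695]
force: [0.1, 0.1, -1.1]
finger_gap: 0.996
grasp_force: 0.0
tcp [482.1 227.1  -8.1] rot [3.141e+00 1.000e-03 2.695e+00] q [-0.63  0.72  0.14  2.17 -0.35  0.27  0.94] t 10.57 F [ 0.1  0.1 -1.1]
shift [ 1.7 -2.   6.9]
finger lowest z [25.14183639 28.62110312 37.24320585]
```

```bash
python3 -m jog '[[0,0,0,1,-1,4,85],[0,0,0,0,0,3,85],[0,0,0,0,0,0,85],[0,0,0,0,0,0,40],[0,0,0,0,0,0,40],[0,0,0,0,0,0,40],[0,0,0,0,0,0,40],[0,0,0,0,0,0,40],[0,0,0,0,0,0,40],[0,0,0,0,0,0,40],[0,0,0,0,0,0,40]]' 60
```

```text
t: 11.53
tcp_pos: [480.4, 226.6, -15.3]
eef_rot: [3.141, 0.0, 2.695]
force: [0.5, 0.1, 5.6]
finger_gap: 0.597
grasp_force: 63.6
```

```bash
python3 -m jog '[[0,0,0,0,0,-10,40],[0,0,0,0,0,-30,40],[0,0,0,0,0,-30,40],[0,0,0,0,0,-30,40],[0,0,0,0,0,-30,40],[0,0,6,0,0,0,40],[0,0,6,0,0,0,40],[0,0,6,0,0,0,40],[0,0,6,0,0,0,40],[0,0,6,0,0,0,40],[0,0,6,0,0,0,40],[0,0,6,0,0,0,40],[0,0,6,0,0,0,40],[0,0,2,0,0,0,40],[0,0,0,0,0,0,40],[0,0,0,0,0,0,40]]';python3 -c "
from h import *
todo(478.6,-143.7,115)"
```

```text
t: 12.87
tcp_pos: [479.8, 226.6, 114.3]
eef_rot: [-3.141, 0.0, 1.824]
force: [-0.5, 1.0, -2.0]
finger_gap: 0.598
grasp_force: 63.6
tcp [479.8 226.6 114.3] rot [-3.141  0.     1.824] q [-0.91  0.56  0.53  2.14 -0.52  0.57  0.25] t 12.87 F [-0.5  1.  -2. ]
shift [-358.2  -93.9   -0.6]
```

```bash
python3 -m jog '[[0,0,0,-29.9,-7.8,0,40],[0,0,0,-29.9,-7.8,0,40],[0,0,0,-29.9,-7.8,0,40],[0,0,0,-29.9,-7.8,0,40],[0,0,0,-29.9,-7.8,0,40],[0,0,0,-29.9,-7.8,0,40],[0,0,0,-29.9,-7.8,0,40],[0,0,0,-29.9,-7.8,0,40],[0,0,0,-29.9,-7.8,0,40],[0,0,0,-29.9,-7.8,0,40],[0,0,0,-29.9,-7.8,0,40],[0,0,0,-29.9,-7.8,0,40],[0,0,0,0,0,20,40],[0,0,0,0,0,30,40],[0,0,0,0,0,30,40],[0,0,0,0,0,0,40],[0,0,0,0,0,0,40],[0,0,0,0,0,0,40]]';python3 -c "
from h import *
todo(478.6,-143.7,-6)"
```

```text
t: 14.37
tcp_pos: [479.5, -144.6, 35.2]
eef_rot: [3.141, 0.0, 1.823]
force: [0.1, -0.2, -1.5]
finger_gap: 0.599
grasp_force: 64.1
tcp [ 479.5 -144.6   35.2] rot [3.141 0.    1.823] q [-0.02  0.64  0.31  2.23 -0.57  0.34  1.03] t 14.37 F [ 0.1 -0.2 -1.5]
shift [ 1.1 -0.6 41.2]
```

```bash
python3 -m jog '[[0,0,0,1,0,15,40],[0,0,0,0,0,12,40],[0,0,0,0,0,8,40],[0,0,0,0,0,4,40],[0,0,0,0,0,1,40],[0,0,0,0,0,0,40],[0,0,0,0,0,0,40],[0,0,0,0,0,1,40],[0,0,0,0,0,0,40]]';python3 -c "
from h import *
todo(478.6,-143.7,-6.5)"
```

```text
t: 15.12
tcp_pos: [479.0, -143.4, -6.4]
eef_rot: [3.141, 0.0, 1.823]
force: [-0.6, 0.6, -1.4]
finger_gap: 0.599
grasp_force: 64.4
tcp [ 479.  -143.4   -6.4] rot [3.141 0.    1.823] q [ 0.04  0.71  0.22  2.24 -0.62  0.25  1.07] t 15.12 F [-0.6  0.6 -1.4]
shift [-0.2 -0.5  0.1]
```

```bash
python3 -m jog '[[0,0,0,0,0,1,40],[0,0,0,0,0,0,40],[0,0,0,0,0,0,56],[0,0,0,0,0,0,65],[0,0,0,0,0,0,80],[0,0,0,0,0,0,85],[0,0,0,0,0,0,85],[0,0,0,0,0,0,85],[0,0,0,0,0,-20,85],[0,0,0,0,0,-30,85],[0,0,0,0,0,-30,85],[0,0,0,0,0,-30,85],[0,0,0,30,0,0,25],[0,0,0,30,0,0,25],[0,0,0,30,0,0,25],[0,0,0,0,0,0,25],[0,0,0,0,0,0,25],[0,0,0,0,0,0,25]]';python3 - <<'E'
from h import *
grab('wrist','w6');p,P=cloud('wrist','w6')
lx=np.array([.2487,-.9686]);ly=np.array([.9686,.2487]);o=np.array([508.1,-258.6])
S=P[...,2];D=P[...,:2]-o;A=D@lx;B=D@ly
M=(S>38)&(S<47)&(A>-150)&(A<-30)&(abs(B)<45)
r=cv2.minAreaRect(np.stack([A[M],B[M]],-1).astype(np.float32));print(M.sum(),r)
M=(abs(S-8)<3)&(abs(B)<75)&(A<-45)&(A>-170);q=np.stack([A[M],B[M]],-1);print('sill',np.percentile(q,[.5,99.5],axis=0))
L=cv2.minAreaRect(q.astype(np.float32));print(L)
todo(500,-150,100)
E
```

```text
t: 16.62
tcp_pos: [456.7, -56.5, 102.4]
eef_rot: [3.141, 0.001, 1.823]
force: [0.9, 0.1, 1.0]
finger_gap: 0.298
grasp_force: 0.0
5240 ((-116.4166259765625, 2.130868911743164), (52.544273376464844, 49.316104888916016), 0.34055855870246887)
sill [[-153.82968052  -63.90544187]
 [ -67.57418752   64.72346739]]
((-110.24244689941406, 0.4583740234375), (129.7091064453125, 87.7837142944336), 89.97879028320312)
tcp [456.9 -57.1 102.4] rot [3.141e+00 1.000e-03 1.821e+00] q [-0.32  0.5   0.46  2.29 -0.52  0.45  0.81] t 16.67 F [-0.1  0.3 -0.7]
shift [-100.7   18.7    2.6]
```

```bash
python3 -m jog '[[0,0,6.9,0,0,0,25],[0,0,6.9,0,0,0,25],[0,0,6.9,0,0,0,25],[0,0,6.9,0,0,0,25],[0,0,6.9,0,0,0,25],[0,0,6.9,0,0,0,25],[0,0,6.9,0,0,0,25],[0,0,6.9,0,0,0,25],[0,0,6.9,0,0,0,25],[0,0,6.9,0,0,0,25],[0,0,6.9,0,0,0,25],[0,0,6.9,0,0,0,25],[0,0,6.9,0,0,0,25],[0,0,6.9,0,0,0,25],[0,0,6.9,0,0,0,25],[0,0,6.9,0,0,0,25],[0,0,6.9,0,0,0,25],[0,0,6.9,0,0,0,25],[0,0,6.9,0,0,0,25]]' 20;python3 -m jog '[[0,0,6.9,0,0,0,25],[0,0,6.9,0,0,0,25],[0,0,6.9,0,0,0,25],[0,0,6.9,0,0,0,25],[0,0,6.9,0,0,0,25],[0,0,6.9,0,0,0,25],[0,0,7.1,0,0,0,25],[0,5,0,0,0,0,25],[0,5,0,0,0,0,25],[0,5,0,0,0,0,25],[0,5,0,0,0,0,25],[0,0,0,0,0,0,25],[0,0,0,0,0,0,25]]'; cat >> h.py <<'E'
LX=np.array([.2487,-.9686]);LY=np.array([.9686,.2487]);O=np.array([508.1,-258.6])
def lt(a,b,z):
    s=manip.state();d=s['tcp_pos'][:2]-O;m=R.from_euler('xyz',s['eef_rot']).as_matrix()
    print('loader',(d@LX).round(1),(d@LY).round(1),'toolz',(m[:2,2]@LX).round(3),(m[:2,2]@LY).round(3),'tooly',(m[:2,1]@LX).round(3))
    w=O+a*LX+b*LY;todo(w[0],w[1],z)
E
python3 -c "
from h import *
lt(-160,1,-3)"
```

```text
t: 18.25
tcp_pos: [456.9, -57.8, 102.5]
eef_rot: [3.141, -0.001, -0.474]
force: [0.1, -0.4, -0.7]
finger_gap: 0.296
grasp_force: 0.0
t: 19.33
tcp_pos: [456.4, -56.1, 102.0]
eef_rot: [3.14, -0.349, -1.31]
force: [0.2, 0.8, 0.4]
finger_gap: 0.288
grasp_force: 0.0
loader -209.0 0.3 toolz 0.342 0.002 tooly 0.009
tcp [456.4 -56.1 102. ] rot [ 3.14  -0.349 -1.31 ] q [-1.02  0.98  1.32  2.38 -1.22  0.64 -1.73] t 19.33 F [0.2 0.8 0.4]
shift [ 10.1  -0.4 115.4]
```

```bash
python3 -m jog '[[0,0,0,2,0,25,25],[0,0,0,2,0,25,25],[0,0,0,2,0,25,25],[0,0,0,2,0,20,25],[0,0,0,1,0,10,25],[0,0,0,1,0,6,25],[0,0,0,0,0,3,25],[0,0,0,0,0,0,25],[0,0,0,0,0,0,25]]'
python3 - <<'E'
from h import *
lt(-160,1,-3);grab('side','s7');p,P=cloud('side','s7')
d=P[...,:2]-O;A=d@LX;B=d@LY;S=P[...,2]
M=(A>-190)&(A<-143)&(abs(B)<40)&(S>11)&(S<40);print('tips near',M.sum(),np.nanmin(S[M]),np.percentile(A[M],[1,50,99]),B[M].min(),B[M].max())
cv2.imwrite('pics/s7c.png',cv2.resize(p[60:260,240:440,::-1],(600,600),interpolation=cv2.INTER_CUBIC))
E
```

```text
t: 20.08
tcp_pos: [466.5, -103.8, 4.2]
eef_rot: [3.133, -0.348, -1.317]
force: [0.3, 0.2, -0.2]
finger_gap: 0.294
grasp_force: 0.0
loader -160.3 -1.8 toolz 0.341 -0.008 tooly -0.001
tcp [ 466.5 -103.8    4.2] rot [ 3.133 -0.348 -1.317] q [-0.54  0.81  0.6   2.38 -1.53  0.08 -1.46] t 20.08 F [ 0.3  0.2 -0.2]
shift [-2.2 -2.8  6.8]
tips near 80 11.515789553633454 [-185.13582222 -170.45134869 -143.292238  ] -24.373000799295063 30.295110858679923
```

View pics/s7c.png

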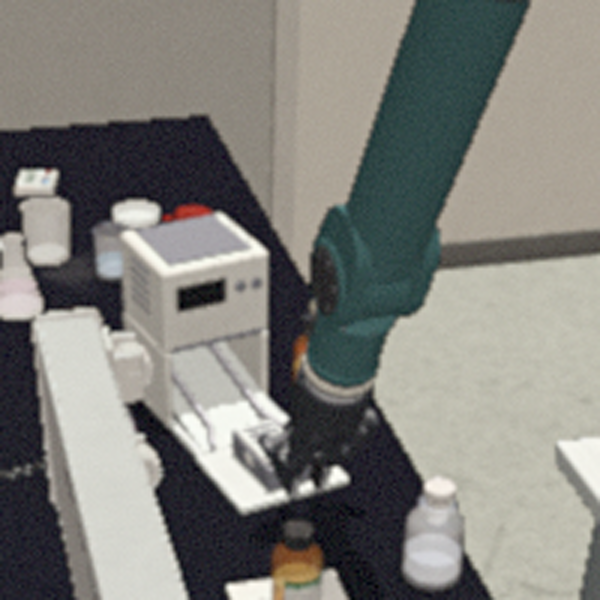

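The crop shows the leaned gripper behind the cassette on the sill at about (255,455), and nothing is disturbed. Joints 5 and 6 are at their limits here, so I'll start the push with the tool vertical and lean later, farther along.

```bash
python3 -m jog '[[0,0,0,0,0,-10,25],[0,-5,0,0,0,0,25],[0,-5,0,0,0,0,25],[0,-5,0,0,0,0,25],[0,-5,0,0,0,0,25],[0,0,0,0,0,0,25],[0,0,0,0,0,0,25]]'
python3 -c "
from h import *
lt(-160,1,-8)"
```

```text
t: 20.72
tcp_pos: [465.3, -100.0, 13.0]
eef_rot: [3.132, -0.0, -1.319]
force: [0.1, 0.1, 0.2]
finger_gap: 0.291
grasp_force: 0.0
loader -164.3 -2.0 toolz 0.0 -0.01 tooly 0.001
tcp [ 465.3 -100.    13. ] rot [ 3.132 -0.    -1.319] q [-0.4   0.81  0.74  2.3  -1.23  0.54 -1.54] t 20.72 F [0.1 0.1 0.2]
shift [ 4.3 -3.2 21. ]
```

```bash
python3 -m jog '[[0,0,0,0,-3.5,10,25],[0,0,0,0,0,8,25],[0,0,0,0,0,3,25],[0,0,0,0,0,0,25],[0,0,0,0,0,0,25],[0,0,0,5,0,0,25],[0,0,0,5,0,0,25],[0,0,0,5,0,0,25],[0,0,0,5,0,0,25],[0,0,0,5,0,0,25],[0,0,0,5,0,0,25],[0,0,0,5,0,0,25],[0,0,0,5,0,0,25],[0,0,0,0,0,0,25]]'
python3 -c "
from h import *
lt(-66,1,-8)"
```

```text
t: 21.88
tcp_pos: [478.6, -137.9, -8.4]
eef_rot: [3.132, 0.002, -1.318]
force: [1.1, 0.1, -0.4]
finger_gap: 0.293
grasp_force: 0.0
loader -124.3 1.5 toolz -0.002 -0.009 tooly 0.001
tcp [ 478.6 -137.9   -8.4] rot [ 3.132e+00  2.000e-03 -1.318e+00] q [-0.3   0.85  0.71  2.25 -1.25  0.54 -1.47] t 21.88 F [ 1.1  0.1 -0.4]
shift [58.3  0.6 -0.4]
```

```bash
python3 -m jog '[[0,0,0,5,0,0,25],[0,0,0,5,0,0,25],[0,0,0,5,0,0,25],[0,0,0,5,0,0,25],[0,0,0,5,0,0,25],[0,0,0,5,0,0,25],[0,0,0,5,0,0,25],[0,0,0,5,0,0,25],[0,0,0,5,0,0,25],[0,0,0,5,0,0,25],[0,0,0,5,0,0,25],[0,0,0,0,0,0,25]]'
python3 - <<'E'
from h import *
lt(-66,1,-8)
grab('top','t8');p,P=cloud('top','t8');d=P[...,:2]-O;A=d@LX;B=d@LY;S=P[...,2]
M=(A>-60)&(A<34)&(abs(B)<40)&(S-(8+np.maximum(A+40,0)*.176)>24)&(S<75);q=np.stack([A[M],B[M]],-1).astype(np.float32);print(M.sum(),cv2.minAreaRect(q))
E
```

```text
t: 22.88
tcp_pos: [492.5, -191.1, -8.5]
eef_rot: [3.132, 0.002, -1.318]
force: [-0.0, -0.3, 0.2]
finger_gap: 0.295
grasp_force: 0.0
loader -69.3 1.7 toolz -0.002 -0.009 tooly 0.001
tcp [ 492.5 -191.1   -8.5] rot [ 3.132e+00  2.000e-03 -1.318e+00] q [-0.22  0.88  0.74  2.19 -1.2   0.59 -1.44] t 22.88 F [-0.  -0.3  0.2]
shift [ 3.3  0.7 -0.5]
0 ((0.0, 0.0), (0.0, 0.0), 0.0)
```

```bash
python3 - <<'E'
from h import *
grab('wrist','w8');p,P=cloud('wrist','w8');d=P[...,:2]-O;A=d@LX;B=d@LY;S=P[...,2]
M=(A>-70)&(A<60)&(abs(B)<45)&(S-(8+np.maximum(A+40,0)*.176)>22)&(S-(8+np.maximum(A+40,0)*.176)<46);q=np.stack([A[M],B[M]],-1).astype(np.float32);print(M.sum(),cv2.minAreaRect(q),q.min(0),q.max(0))
E
```

```text
67083 ((-21.51019287109375, 3.4414291381835938), (96.98013305664062, 81.4443359375), 0.09751199185848236) [-69.99319 -37.34116] [27.026886 44.103703]
```

View pics/w8.png

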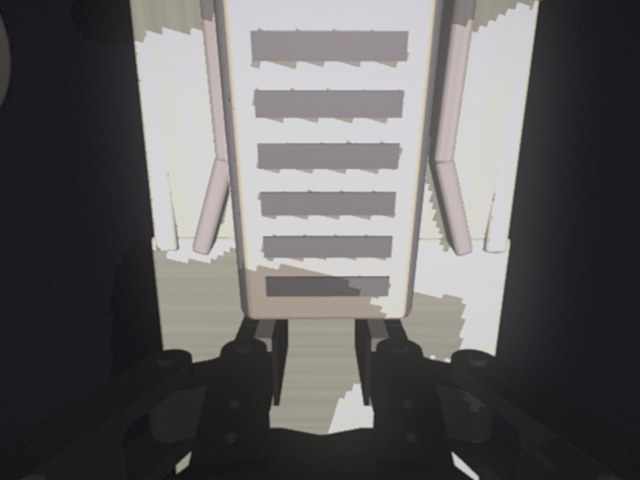

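The view shows the cassette entering between the rails, with its rear edge at row 315 and columns 245-408. It sits square, with both fingertips behind it. I'll back off and lean.

```bash
python3 -m jog '[[0,0,0,-10,0,0,25],[0,0,0,-10,0,-10,25],[0,0,0,0,0,-20,25],[0,5,0,0,0,0,25],[0,5,0,0,0,0,25],[0,5,0,0,0,0,25],[0,5,0,0,0,0,25],[0,5,0,0,0,0,25],[0,5,0,0,0,0,25],[0,5,0,0,0,0,25],[0,5,0,0,0,0,25],[0,0,0,0,0,0,25],[0,0,0,0,0,0,25]]'
python3 -c "
from h import *
lt(-58,1,-1)"
```

```text
t: 24.07
tcp_pos: [499.2, -159.9, 33.3]
eef_rot: [3.091, -0.688, -1.296]
force: [-0.4, -0.3, 0.6]
finger_gap: 0.293
grasp_force: 0.0
loader -97.8 15.9 toolz 0.635 -0.036 tooly -0.009
tcp [ 499.2 -159.9   33.3] rot [ 3.091 -0.688 -1.296] q [-0.81  1.05  0.93  2.34 -1.53  0.08 -1.57] t 24.07 F [-0.4 -0.3  0.6]
shift [ 8.6 13.3 52.3]
```

The lean ran into the joint 5 and 6 limits again. I'll go back to vertical, raise the arm, and try the lean turned about 25° towards the arm's own radial direction.

```bash
python3 -m jog '[[0,0,0,0,0,-30,25],[0,-5,0,0,0,-10,25],[0,-5,0,0,0,-10,25],[0,-5,0,0,0,-10,0],[0,-5,0,0,0,-10,0],[0,-5,0,0,0,0,0],[0,-5,0,0,0,0,0],[0,-5,0,0,0,0,0],[0,-5,0,0,0,0,0],[0,0,-5,0,0,0,0],[0,0,-5,0,0,0,0],[0,0,-5,0,0,0,0],[0,0,-5,0,0,0,0],[0,0,-5,0,0,0,0],[0,0,0,0,0,0,0],[0,0,0,0,0,0,0]]'
python3 -c "
from h import *
lt(-50,1,100)"
```

```text
t: 25.4
tcp_pos: [492.5, -126.4, 89.9]
eef_rot: [3.119, 0.024, -0.903]
force: [0.6, 0.2, -0.1]
finger_gap: 0.003
grasp_force: 0.0
loader -131.9 17.8 toolz -0.013 -0.03 tooly 0.405
tcp [ 492.5 -126.4   89.9] rot [ 3.119  0.024 -0.903] q [-0.5   0.79  1.01  2.19 -1.    0.79 -1.28] t 25.4 F [ 0.6  0.2 -0.1]
shift [ 67.8  48.7 -10.7]
```

```bash
python3 -m jog '[[0,0,0,0,10,-34,0],[0,0,0,0,10,-34,0],[0,0,0,0,0,-34,0],[-6,0,0,0,0,0,0],[-6,0,0,0,0,0,0],[-6,0,0,0,0,0,0],[-6,0,0,0,0,0,0],[-6,0,0,0,0,0,0],[-5,0,0,0,0,0,0],[0,0,0,0,0,0,0]]'
python3 -c "
from h import *
lt(-50,1,100)"
```

```text
t: 26.23
tcp_pos: [483.6, -135.2, 187.4]
eef_rot: [2.5, 0.026, -0.891]
force: [0.3, -0.2, -0.6]
finger_gap: -0.001
grasp_force: 0.0
loader -125.6 7.0 toolz 0.229 -0.553 tooly 0.347
tcp [ 483.6 -135.2  187.4] rot [ 2.5    0.026 -0.891] q [-0.75  1.04  1.29  1.91 -0.43  1.22 -1.74] t 26.23 F [ 0.3 -0.2 -0.6]
shift [ 68.5 -21.7  90.7]
```

```bash
python3 -m jog '[[0,4,-5.7,0,0,0,0],[0,4,-5.7,0,0,0,0],[0,4,-5.7,0,0,0,0],[0,4,-5.7,0,0,0,0],[0,4,-5.7,0,0,0,0],[0,4,-5.7,0,0,0,0],[0,4,-5.7,0,0,0,0],[0,4,-5.7,0,0,0,0],[0,4,-5.7,0,0,0,0],[0,2,-2.8,0,0,0,0],[0,0,0,0,0,0,0],[0,0,0,0,0,0,0]]'
python3 -c "
from h import *
lt(-50,1,100)"
```

```text
t: 27.23
tcp_pos: [479.3, -138.6, 191.1]
eef_rot: [2.545, 0.03, 0.252]
force: [0.3, 0.3, -0.1]
finger_gap: 0.002
grasp_force: 0.0
loader -123.4 1.9 toolz 0.562 -0.025 tooly 0.827
tcp [ 479.3 -138.6  191.1] rot [2.545 0.03  0.252] q [-0.98  0.69  1.17  2.32 -0.16  0.35 -1.13] t 27.23 F [ 0.3  0.3 -0.1]
shift [  1.8   9.5 116.6]
```

```bash
python3 -m jog '[[0,0,0,0,-8.6,22.5,0],[0,0,0,0,-8.6,22.5,0],[0,0,0,0,-8.6,22.5,0],[0,0,0,0,-8.6,22.5,0],[0,0,0,0,-8.6,22.5,0],[0,0,0,0,-8.6,22.5,0],[0,0,0,0,-5,13,0],[0,0,0,0,0,0,0],[0,0,0,0,0,0,0]]'
python3 -c "
from h import *
lt(-80,1,3)"
```

```text
t: 27.98
tcp_pos: [485.9, -163.5, 71.3]
eef_rot: [2.55, 0.035, 0.255]
force: [0.0, -0.6, 0.6]
finger_gap: -0.001
grasp_force: 0.0
loader -97.6 2.1 toolz 0.558 -0.028 tooly 0.83
tcp [ 485.9 -163.5   71.3] rot [2.55  0.035 0.255] q [-0.74  0.88  0.9   2.36 -0.79  0.08 -0.61] t 27.98 F [ 0.  -0.6  0.6]
shift [  1.2 -23.5  66.5]
```

```bash
python3 -m jog '[[0,0,0,0,8,-22,0],[0,-4,5.7,0,0,0,0],[0,-4,5.7,0,0,0,0],[0,-4,5.7,0,0,0,0],[0,-4,5.7,0,0,0,0],[0,-4,5.7,0,0,0,0],[0,-4,5.7,0,0,0,0],[0,0,0,0,0,0,0],[0,0,0,0,0,0,0]]'
python3 -c "
from h import *
lt(-100,1,5)"
```

```text
t: 28.73
tcp_pos: [485.1, -158.1, 94.8]
eef_rot: [2.519, 0.04, -0.471]
force: [0.2, -0.0, 0.1]
finger_gap: 0.004
grasp_force: 0.0
loader -103.1 2.7 toolz 0.416 -0.41 tooly 0.625
tcp [ 485.1 -158.1   94.8] rot [ 2.519  0.04  -0.471] q [-0.82  1.22  1.32  2.08 -0.72  0.89 -1.2 ] t 28.73 F [ 0.2 -0.   0.1]
shift [  4.4 -49.5  74.8]
```

```bash
cat > fk.py <<'E'
import numpy as np
from scipy.spatial.transform import Rotation as R
from scipy.optimize import least_squares
rz=lambda a:R.from_euler('z',a).as_matrix()
ry=lambda a:R.from_euler('y',a).as_matrix()
lo=np.array([-2.69,-.47,-1.27,.19,-1.53,.08,-3.09]);hi=np.array([2.69,2.24,1.36,2.51,4.68,2.07,3.09])
def fk(q,p,s):
    T=rz(s[0]*q[0]+p[0]);o=np.array([0,0,p[1]]);v=lambda x,z:np.array([x,0,z])
    T=T@ry(q[1]);o=o+T@v(p[2],0)
    T=T@rz(s[1]*q[2]);o=o+T@v(p[3],p[4])
    T=T@ry(q[3]);o=o+T@v(p[5],0)
    T=T@rz(s[2]*q[4]);o=o+T@v(p[6],p[7])
    T=T@ry(q[5]);o=o+T@v(p[8],0)
    T=T@rz(s[3]*q[6]+p[9]);o=o+T@np.array([0,0,p[10]])
    return o,T
D=[([293.2,662.2,212.8],[-3.1396,0,2.7248],[-1.2475,.592,.0484,1.6097,-.0333,.9427,-.0337]),
([395.5,298.6,213.6],[-3.141,0,2.725],[-.8037,.3058,.0816,2.1195,-.0372,.718,.4565]),
([482.8,-163.6,63.2],[3.141,0,2.725],[.13,.57,.15,2.2,-.21,.38,1.61]),
([480.4,226.6,114.3],[-3.141,0,1.824],[-.91,.56,.53,2.14,-.52,.57,.25]),
([519.8,83.1,74.6],[3.141,0,2.729],[-.4,.57,.22,2.16,-.28,.44,1.2]),
([479,-143.4,-6.4],[3.141,0,1.823],[.04,.71,.22,2.24,-.62,.25,1.07]),
([456.4,-56.1,102],[3.14,-.349,-1.31],[-1.02,.98,1.32,2.38,-1.22,.64,-1.73]),
([466.5,-103.8,4.2],[3.133,-.348,-1.317],[-.54,.81,.6,2.38,-1.53,.08,-1.46]),
([492.5,-191.1,-8.5],[3.132,.002,-1.318],[-.22,.88,.74,2.19,-1.2,.59,-1.44]),
([492.5,-126.4,89.9],[3.119,.024,-.903],[-.5,.79,1.01,2.19,-1,.79,-1.28]),
([483.6,-135.2,187.4],[2.5,.026,-.891],[-.75,1.04,1.29,1.91,-.43,1.22,-1.74]),
([479.3,-138.6,191.1],[2.545,.03,.252],[-.98,.69,1.17,2.32,-.16,.35,-1.13]),
([485.9,-163.5,71.3],[2.55,.035,.255],[-.74,.88,.9,2.36,-.79,.08,-.61]),
([485.1,-158.1,94.8],[2.519,.04,-.471],[-.82,1.22,1.32,2.08,-.72,.89,-1.2])]
def res(p,s):
    r=[]
    for x,e,q in D:
        o,T=fk(q,p,s);E=R.from_euler('xyz',e).as_matrix()
        r+=list((o-x)/10)+list(((T-E)*30).ravel())
    return np.array(r)
def fit():
    import itertools
    best=None
    for s in itertools.product([1,-1],repeat=4):
        for a in(0,np.pi/2,np.pi,-np.pi/2):
            f=least_squares(res,[0,300,0,0,400,0,0,400,0,a,200],args=(s,),loss='soft_l1',max_nfev=60)
            if best is None or f.cost<best[0]:best=(f.cost,f.x,s)
    return best
if __name__=='__main__':
    c,p,s=fit();print(c,p.round(3),s);r=res(p,s).reshape(len(D),12);print((abs(r[:,:3])*10).max(1).round(),(abs(r[:,3:])/30).max(1).round(3));np.savez('fk.npz',p=p,s=s)
E
python3 fk.py
```

```text
8.557705753569824 [-5.30000e-02  2.58831e+02 -3.80580e+01  4.08830e+01  6.66830e+02
  2.60610e+01 -2.54140e+01  4.49401e+02  1.18210e+01 -2.36130e+01
  3.34642e+02] (-1, -1, -1, -1)
[ 5. 18.  9.  3.  7.  9.  4.  7.  2.  6.  3.  4.  5.  6.] [0.002 0.002 0.005 0.006 0.002 0.002 0.016 0.02  0.005 0.005 0.031 0.03
 0.026 0.03 ]
```

```bash
cat > ik.py <<'E'
from fk import *
z=np.load('fk.npz');p=z['p'];s=z['s']
LX=np.array([.2487,-.9686]);LY=np.array([.9686,.2487]);O=np.array([508.1,-258.6])
def ik(lx,ly,zz,lean,az,q3):
    w=O+lx*LX+ly*LY;x=np.array([*w,zz]);a,l=np.radians(az),np.radians(lean)
    t=np.array([np.sin(l)*np.cos(a),np.sin(l)*np.sin(a),-np.cos(l)])
    out=[]
    for q5 in(-1,0.3,1.8,3,4.2):
        def f(v):
            q=np.array([v[0],v[1],q3,v[2],v[3],v[4],0]);o,T=fk(q,p,s);return np.r_[(o-x)/50,(T[:,2]-t)*5]
        b=[0,1,3,4,5]
        try:r=least_squares(f,np.clip([-.3,.8,2.2,q5,.5],lo[b]+.01,hi[b]-.01),bounds=(lo[b],hi[b]))
        except Exception:continue
        if r.cost<1e-4:
            m=np.minimum(r.x-lo[b],hi[b]-r.x).min()
            if not any(np.allclose(r.x,k,atol=.05) for k,_ in out):out.append((r.x,m))
    return out
if __name__=='__main__':
    for lx,zz in((-80,5),(0,8),(46,14)):
        for lean in(30,38):
          for az in(-100,-75.6,-50):
            best=sorted([(m,q3,v.round(2)) for q3 in np.arange(-1.2,1.31,.3) for v,m in ik(lx,1,zz,lean,az,q3) if m>.05],key=lambda k:-k[0])
            print(lx,lean,az,[(round(float(m),2),round(float(q3),1),list(map(float,v))) for m,q3,v in best[:4]])
E
python3 ik.py
```

```text
-80 30 -100 [(0.3, -0.3, [0.23, 0.8, 2.21, 1.33, 0.76]), (0.3, 0.0, [0.01, 0.77, 2.21, 1.19, 0.56]), (0.3, -0.6, [0.44, 0.89, 2.21, 1.43, 0.99]), (0.29, 0.3, [-0.22, 0.79, 2.22, 0.95, 0.38])]
-80 30 -75.6 [(0.17, 0.3, [-0.21, 0.77, 2.34, 1.94, 0.31]), (0.17, 0.0, [0.02, 0.76, 2.34, 1.84, 0.51]), (0.16, -0.3, [0.25, 0.8, 2.35, 1.81, 0.72]), (0.15, -0.6, [0.45, 0.89, 2.36, 1.79, 0.96])]
-80 30 -50 []
-80 38 -100 [(0.32, 0.0, [-0.07, 0.82, 2.19, 1.24, 0.7]), (0.32, -0.3, [0.16, 0.86, 2.19, 1.35, 0.91]), (0.31, -0.6, [0.36, 0.95, 2.2, 1.44, 1.15]), (0.31, 0.3, [-0.29, 0.84, 2.2, 1.05, 0.5])]
-80 38 -75.6 [(0.14, 0.3, [-0.29, 0.84, 2.37, 1.97, 0.46]), (0.14, 0.6, [-0.51, 0.91, 2.37, 2.27, 0.25]), (0.14, 0.0, [-0.06, 0.83, 2.37, 1.88, 0.68]), (0.14, -0.3, [0.16, 0.87, 2.37, 1.84, 0.9])]
-80 38 -50 []
0 30 -100 [(0.37, -0.3, [0.37, 0.81, 2.14, 1.36, 0.76]), (0.37, 0.0, [0.15, 0.77, 2.14, 1.22, 0.56]), (0.36, -0.6, [0.57, 0.89, 2.15, 1.47, 0.99]), (0.35, -0.9, [0.75, 1.05, 2.16, 1.55, 1.27])]
0 30 -75.6 [(0.23, 0.0, [0.18, 0.76, 2.28, 1.87, 0.48]), (0.23, -0.3, [0.4, 0.79, 2.28, 1.84, 0.69])
[... 1216 characters left out ...]
.0, [0.36, 0.74, 2.32, 2.61, 0.45]), (0.18, -0.3, [0.59, 0.77, 2.33, 2.37, 0.59]), (0.18, 0.6, [-0.1, 0.84, 2.33, 3.52, 0.42])]
46 38 -100 [(0.41, -0.3, [0.37, 0.85, 2.1, 1.44, 0.9]), (0.41, 0.0, [0.15, 0.82, 2.1, 1.32, 0.69]), (0.41, -0.6, [0.57, 0.94, 2.1, 1.53, 1.14]), (0.4, 0.3, [-0.07, 0.83, 2.11, 1.15, 0.49])]
46 38 -75.6 [(0.24, 0.3, [-0.03, 0.81, 2.27, 2.1, 0.43]), (0.24, 0.0, [0.19, 0.8, 2.27, 1.98, 0.63]), (0.24, -0.3, [0.42, 0.84, 2.27, 1.94, 0.84]), (0.23, -0.6, [0.63, 0.93, 2.28, 1.92, 1.08])]
46 38 -50 [(0.11, 0.0, [0.32, 0.81, 2.4, 2.68, 0.73]), (0.11, 0.3, [0.09, 0.83, 2.4, 2.93, 0.65]), (0.11, -0.3, [0.55, 0.85, 2.4, 2.51, 0.86]), (0.1, 0.6, [-0.13, 0.92, 2.41, 3.25, 0.65])]
```

```bash
cat > sim.py <<'E'
from ik import *
def jac(q):
    o,T=fk(q,p,s);J=np.zeros((6,7))
    for i in range(7):
        d=q.copy();d[i]+=1e-5;o2,T2=fk(d,p,s);J[:3,i]=(o2-o)/1e-5/1000;J[3:,i]=R.from_matrix(T2@T.T).as_rotvec()/1e-5
    return o,T,J
def run(q,rows,w=1.,sub=4):
    q=np.array(q,float);o,T=fk(q,p,s)
    for r in rows:
        for k in range(sub):
            o=o+T@np.array(r[3:6])/sub;T=T@R.from_rotvec(np.radians(np.array(r[:3])/sub)).as_matrix()
            for it in range(3):
                a,b,J=jac(q);e=np.r_[(o-a)/1000,R.from_matrix(T@b.T).as_rotvec()]
                q=np.clip(q+J.T@np.linalg.solve(J@J.T+1e-4*np.eye(6),e),lo,hi)
        o,T=fk(q,p,s)
    return q
if __name__=='__main__':
    def t(q,rows,real):print(run(q,rows).round(2),real)
    t([-.74,.88,.9,2.36,-.79,.08,-.61],[[0,0,0,0,8,-22]]+[[0,-4,5.7,0,0,0]]*6,[-.82,1.22,1.32,2.08,-.72,.89,-1.2])
    t([-.5,.79,1.01,2.19,-1,.79,-1.28],[[0,0,0,0,10,-34]]*2+[[0,0,0,0,0,-34]]+[[-6,0,0,0,0,0]]*6,[-.75,1.04,1.29,1.91,-.43,1.22,-1.74])
    t([-.75,1.04,1.29,1.91,-.43,1.22,-1.74],[[0,4,-5.7,0,0,0]]*9+[[0,2,-2.8,0,0,0]],[-.98,.69,1.17,2.32,-.16,.35,-1.13])
    t([-.69,.6,.22,2.15,-.31,.42,.91],[[0,0,0,0,0,75]],[-.63,.72,.14,2.17,-.35,.27,.94])
    t([.04,.71,.22,2.24,-.62,.25,1.07],[[0,0,0,0,0,-110]]+[[0,0,0,90,0,0]],[-.32,.5,.46,2.29,-.52,.45,.81])
    t([-.32,.5,.46,2.29,-.52,.45,.81],[[0,0,6.9,0,0,0]]*26+[[0,5,0,0,0,0]]*4,[-1.02,.98,1.32,2.38,-1.22,.64,-1.73])
E
python3 sim.py
```

```text
[-0.83  1.24  1.34  2.08 -0.74  0.89 -1.18] [-0.82, 1.22, 1.32, 2.08, -0.72, 0.89, -1.2]
[-0.77  1.06  1.35  1.93 -0.44  1.21 -1.7 ] [-0.75, 1.04, 1.29, 1.91, -0.43, 1.22, -1.74]
[-0.96  0.69  1.14  2.31 -0.17  0.35 -1.14] [-0.98, 0.69, 1.17, 2.32, -0.16, 0.35, -1.13]
[-0.63  0.72  0.13  2.18 -0.36  0.26  0.96] [-0.63, 0.72, 0.14, 2.17, -0.35, 0.27, 0.94]
[-0.31  0.51  0.45  2.27 -0.5   0.46  0.8 ] [-0.32, 0.5, 0.46, 2.29, -0.52, 0.45, 0.81]
[-1.04  1.01  1.36  2.39 -1.27  0.69 -1.68] [-1.02, 0.98, 1.32, 2.38, -1.22, 0.64, -1.73]
```

```bash
cat > plan.py <<'E'
from sim import *
from multiprocessing import Pool
import sys
Q0=np.array([-.82,1.22,1.32,2.08,-.72,.89,-1.2])
def ori(lean,az,roll):
    a,l=np.radians(az),np.radians(lean)
    z=np.array([np.sin(l)*np.cos(a),np.sin(l)*np.sin(a),-np.cos(l)]);h=np.array([-np.sin(a),np.cos(a),0])
    x=np.cross(h,z);B=np.stack([np.cross(h,z),h,z],1)   # x back/fwd in lean plane, y horizontal
    return B@rz(np.radians(roll))
def rot(T,G):
    v=np.degrees(R.from_matrix(T.T@G).as_rotvec());n=max(1,int(np.ceil(np.linalg.norm(v)/6.5)));return [[*(v/n).round(2),0,0,0]]*n
def tr(o,T,w,st=28):
    d=T.T@(np.array(w)-o);n=max(1,int(np.ceil(np.linalg.norm(d)/st)));return [[0,0,0,*(d/n).round(1)]]*n
def lp(lx,ly,z):return [*(O+lx*LX+ly*LY),z]
def go(q,legs):
    out=[]
    for k,a in legs:
        o,T=fk(q,p,s)
        rows=rot(T,ori(*a)) if k=='r' else tr(o,T,a)
        q=run(q,rows,sub=2);out.append((k,len(rows),rows[0],q.round(2)))
        if k=='t' and np.linalg.norm(fk(q,p,s)[0]-a)>15:return q,out,False
    return q,out,True
def trial(seed):
    g=np.random.default_rng(seed);legs=[('t',[g.uniform(420,480),g.uniform(-250,-50),g.uniform(190,280)])]
    for _ in range(g.integers(1,3)):
        legs.append(('r',[g.uniform(5,45),g.uniform(150,290),g.uniform(-180,180)]))
        legs.append(('t',[g.uniform(440,480),g.uniform(-250,-50),g.uniform(180,280)]))
    R0=g.choice([0,90,180,270])
    legs+=[('r',[36,-95,R0]),('t',lp(-90,1,90)),('r',[36,-75.6,R0]),('t',lp(-90,1,6)),('t',lp(0,1,8)),('t',lp(46,1,15))]
    try:q,out,ok=go(Q0,legs)
    except Exception as e:return None
    if not ok:return None
    Q=np.array([k[3] for k in out][-4:]);m=np.minimum(Q-lo,hi-Q).min()
    return m,sum(k[1] for k in out),seed,R0,legs,out
if __name__=='__main__':
    with Pool() as P:rs=[r for r in P.imap_unordered(trial,range(240)) if r]
    rs=[r for r in rs if r[0]>.08];rs.sort(key=lambda r:r[1]);print(len(rs))
    for r in rs[:4]:
        print(round(r[0],2),r[1],r[2],'R0',r[3])
    if rs:
        b=rs[0]
        for l,k in zip(b[4],b[5]):print(l[0],np.round(l[1],0).tolist(),k[1],np.round(k[2],2).tolist(),k[3].tolist())
E
export OMP_NUM_THREADS=1; nproc; time timeout 500 python3 plan.py
```

```text
1
0
real	0m9.788s
user	0m35.330s
sys	0m0.285s
```

```bash
export OMP_NUM_THREADS=1; cat > diag.py <<'E'
import plan
from plan import *
from collections import Counter
C=Counter();L=[]
for sd in range(60):
    try:
        import types
        g=None
        # capture stage by wrapping go
        old=plan.go
        def gg(q,legs):
            r=old(q,legs);C[(len(legs),len(r[1]),r[2])]+=1;L.append(r[1][-1][3]);return r
        plan.go=gg;plan.trial(sd)
    finally:plan.go=old
print(C);print(np.array(L)[:12])
E
python3 diag.py
```

```text
Counter({(11, 1, False): 32, (9, 1, False): 28})
[[-0.81  1.05  1.36  2.09 -0.52  0.91 -1.2 ]
 [-1.05  1.04  1.36  2.09 -0.48  1.06 -1.41]
 [-0.87  0.92  1.36  2.09 -0.36  0.97 -1.28]
 [-0.85  0.92  1.36  2.11 -0.36  0.94 -1.26]
 [-0.91  0.94  1.36  1.99 -0.35  1.09 -1.36]
 [-1.    1.    1.36  2.03 -0.42  1.09 -1.4 ]
 [-0.85  1.    1.36  2.09 -0.45  0.95 -1.25]
 [-1.05  0.95  1.36  2.03 -0.37  1.12 -1.45]
 [-1.08  1.01  1.36  2.1  -0.45  1.08 -1.43]
 [-0.83  0.98  1.36  2.02 -0.42  0.99 -1.27]
 [-0.8   0.96  1.36  1.99 -0.38  1.01 -1.27]
 [-0.94  0.95  1.36  2.12 -0.39  0.97 -1.32]]
```

```bash
export OMP_NUM_THREADS=1; python3 - <<'E'
t=open('sim.py').read()
t=t.replace("q=np.clip(q+J.T@np.linalg.solve(J@J.T+1e-4*np.eye(6),e),lo,hi)","""J0=J.copy()
                for _ in range(3):
                    n=q+J0.T@np.linalg.solve(J0@J0.T+1e-4*np.eye(6),e);bad=(n<lo)|(n>hi)
                    if not bad.any():break
                    J0[:,bad]=0
                q=np.clip(n,lo,hi)""")
open('sim.py','w').write(t)
t=open('plan.py').read()
t=t.replace("legs=[('t',[g.uniform(420,480),g.uniform(-250,-50),g.uniform(190,280)])]","legs=[('r',[g.uniform(0,30),g.uniform(-180,180),g.uniform(-180,180)]),('t',[g.uniform(440,480),g.uniform(-250,100),g.uniform(150,300)])]")
t=t.replace("g.uniform(-250,-50),g.uniform(180,280)","g.uniform(-250,100),g.uniform(180,300)").replace("range(240)","range(600)")
open('plan.py','w').write(t)
E
time timeout 550 python3 plan.py
```

```text
52
0.14 70 248 R0 270
0.09 72 469 R0 270
0.14 74 124 R0 0
0.14 75 102 R0 270
r [20.0, 83.0, -164.0] 17 [2.56, 2.5, -5.2, 0.0, 0.0, 0.0] [0.26, 0.61, 0.25, 2.12, -0.74, 0.72, 0.71]
t [471.0, 17.0, 200.0] 8 [0.0, 0.0, 0.0, 22.6, -11.5, -5.8] [-0.09, 0.35, 0.26, 2.2, -0.67, 0.75, 0.28]
r [28.0, 213.0, -54.0] 8 [2.18, -4.98, -1.89, 0.0, 0.0, 0.0] [-0.52, 0.55, 0.41, 1.93, 0.02, 1.13, -0.19]
t [449.0, -68.0, 223.0] 4 [0.0, 0.0, 0.0, -22.0, -4.8, 2.4] [-0.43, 0.5, 0.46, 1.97, 0.09, 1.12, -0.08]
r [36, -95, 270] 14 [-0.13, -2.17, -5.7, 0.0, 0.0, 0.0] [-0.49, 0.4, 0.24, 2.19, 0.67, 0.89, 0.71]
t [487.0, -171.0, 90.0] 7 [0.0, 0.0, 0.0, -6.6, -0.4, 23.8] [-0.36, 0.67, 0.38, 2.23, 0.9, 0.51, 0.59]
r [36.0, -76.0, 270.0] 3 [-0.01, -3.79, -5.2, 0.0, 0.0, 0.0] [-0.55, 0.69, 0.64, 2.37, 1.47, 0.22, 0.32]
t [487.0, -171.0, 6.0] 3 [0.0, 0.0, 0.0, -0.0, 16.6, 22.6] [-0.38, 0.84, 0.42, 2.37, 2.02, 0.34, -0.31]
t [509.0, -258.0, 8.0] 4 [0.0, 0.0, 0.0, -0.0, -18.5, 12.8] [-0.2, 0.83, 0.43, 2.3, 2.18, 0.33, -0.29]
t [521.0, -303.0, 15.0] 2 [0.0, 0.0, 0.0, -0.0, -20.7, 10.7] [-0.14, 0.83, 0.46, 2.26, 2.22, 0.29, -0.24]
real	3m49.174s
user	15m7.023s
sys	0m0.445s
```

```bash
python3 -m jog '[[2.56,2.5,-5.2,0,0,0,0],[2.56,2.5,-5.2,0,0,0,0],[2.56,2.5,-5.2,0,0,0,0],[2.56,2.5,-5.2,0,0,0,0],[2.56,2.5,-5.2,0,0,0,0],[2.56,2.5,-5.2,0,0,0,0],[2.56,2.5,-5.2,0,0,0,0],[2.56,2.5,-5.2,0,0,0,0],[2.56,2.5,-5.2,0,0,0,0],[2.56,2.5,-5.2,0,0,0,0],[2.56,2.5,-5.2,0,0,0,0],[2.56,2.5,-5.2,0,0,0,0],[2.56,2.5,-5.2,0,0,0,0],[2.56,2.5,-5.2,0,0,0,0],[2.56,2.5,-5.2,0,0,0,0],[2.56,2.5,-5.2,0,0,0,0],[2.56,2.5,-5.2,0,0,0,0],[0,0,0,0,0,0,0]]'
python3 -m jog '[[0,0,0,22.6,-11.5,-5.8,0],[0,0,0,22.6,-11.5,-5.8,0],[0,0,0,22.6,-11.5,-5.8,0],[0,0,0,22.6,-11.5,-5.8,0],[0,0,0,22.6,-11.5,-5.8,0],[0,0,0,22.6,-11.5,-5.8,0],[0,0,0,22.6,-11.5,-5.8,0],[0,0,0,22.6,-11.5,-5.8,0],[0,0,0,0,0,0,0]]'
python3 -c "
from h import *
lt(-50,1,100)"
```

```text
t: 30.23
tcp_pos: [484.0, -160.6, 94.3]
eef_rot: [-3.075, -0.331, 1.172]
force: [0.2, -0.4, 0.4]
finger_gap: -0.001
grasp_force: 0.0
t: 30.98
tcp_pos: [460.2, 24.2, 205.2]
eef_rot: [-3.073, -0.336, 1.18]
force: [0.3, 0.3, -0.6]
finger_gap: -0.0
grasp_force: 0.0
loader -285.8 24.0 toolz -0.304 0.142 tooly 0.58
tcp [460.2  24.2 205.2] rot [-3.073 -0.336  1.18 ] q [-0.09  0.29  0.21  2.25 -0.66  0.7   0.27] t 30.98 F [ 0.3  0.3 -0.6]
shift [-225.9  124.8   24. ]
```

```bash
python3 -m jog '[[2.18,-5,-1.9,0,0,0,0],[2.18,-5,-1.9,0,0,0,0],[2.18,-5,-1.9,0,0,0,0],[2.18,-5,-1.9,0,0,0,0],[2.18,-5,-1.9,0,0,0,0],[2.18,-5,-1.9,0,0,0,0],[2.18,-5,-1.9,0,0,0,0],[2.18,-5,-1.9,0,0,0,0],[0,0,0,-22,-4.8,2.4,0],[0,0,0,-22,-4.8,2.4,0],[0,0,0,-22,-4.8,2.4,0],[0,0,0,-22,-4.8,2.4,0],[0,0,0,0,0,0,0]]'
python3 -m jog '[[-0.13,-2.17,-5.7,0,0,0,0],[-0.13,-2.17,-5.7,0,0,0,0],[-0.13,-2.17,-5.7,0,0,0,0],[-0.13,-2.17,-5.7,0,0,0,0],[-0.13,-2.17,-5.7,0,0,0,0],[-0.13,-2.17,-5.7,0,0,0,0],[-0.13,-2.17,-5.7,0,0,0,0],[-0.13,-2.17,-5.7,0,0,0,0],[-0.13,-2.17,-5.7,0,0,0,0],[-0.13,-2.17,-5.7,0,0,0,0],[-0.13,-2.17,-5.7,0,0,0,0],[-0.13,-2.17,-5.7,0,0,0,0],[-0.13,-2.17,-5.7,0,0,0,0],[-0.13,-2.17,-5.7,0,0,0,0],[0,0,0,0,0,0,0],[0,0,0,0,0,0,0]]'
python3 -c "
from h import *
lt(-90,1,90)"
```

```text
t: 32.07
tcp_pos: [438.7, -71.0, 228.0]
eef_rot: [-2.762, 0.297, 1.572]
force: [-0.4, -0.9, 0.2]
finger_gap: -0.001
grasp_force: 0.0
t: 33.4
tcp_pos: [440.5, -65.9, 226.7]
eef_rot: [-2.506, 0.027, 3.072]
force: [-0.1, -0.2, 0.4]
finger_gap: 0.001
grasp_force: 0.0
loader -203.5 -17.5 toolz 0.57 -0.167 tooly -0.758
tcp [440.5 -65.9 226.7] rot [-2.506  0.027  3.072] q [-0.51  0.35  0.16  2.23  0.67  0.94  0.64] t 33.4 F [-0.1 -0.2  0.4]
shift [-49.8   0.  171.5]
```

```bash
python3 -m jog '[[0,0,0,-7.1,0,24.5,0],[0,0,0,-7.1,0,24.5,0],[0,0,0,-7.1,0,24.5,0],[0,0,0,-7.1,0,24.5,0],[0,0,0,-7.1,0,24.5,0],[0,0,0,-7.1,0,24.5,0],[0,0,0,-7.1,0,24.5,0],[0,0,0,0,0,0,0],[0,0,0,0,0,0,0]]'
python3 - <<'E'
from h import *
lt(-90,1,90)
from plan import ori,rot
T=R.from_euler('xyz',manip.state()['eef_rot']).as_matrix();r=rot(T,ori(36,-75.6,270));print(len(r),r[0])
E
```

```text
t: 34.15
tcp_pos: [487.7, -172.3, 89.7]
eef_rot: [-2.503, 0.026, 3.07]
force: [0.5, 0.3, 0.0]
finger_gap: -0.006
grasp_force: 0.0
loader -88.7 1.7 toolz 0.571 -0.17 tooly -0.757
tcp [ 487.7 -172.3   89.7] rot [-2.503  0.026  3.07 ] q [-0.35  0.65  0.29  2.25  0.95  0.57  0.5 ] t 34.15 F [0.5 0.3 0. ]
shift [ 1.   0.6 -0.9]
3 [np.float64(-0.26), np.float64(-3.26), np.float64(-5.26), 0, 0, 0]
```

```bash
python3 -m jog '[[-0.26,-3.26,-5.26,0,0,0,0],[-0.26,-3.26,-5.26,0,0,0,0],[-0.26,-3.26,-5.26,0,0,0,0],[0,0,0,0,8.3,11.3,0],[0,0,0,0,8.3,11.3,0],[0,0,0,0,8.3,11.3,0],[0,0,0,0,8.3,11.3,0],[0,0,0,0,8.3,11.3,0],[0,0,0,0,8.3,11.3,0],[0,0,0,0,0,0,0],[0,0,0,0,0,0,0],[0,0,0,0,0,0,0]]'
python3 - <<'E'
from h import *
lt(-10,1,6)
grab('wrist','w9');p,P=cloud('wrist','w9');d=P[...,:2]-O;A=d@LX;B=d@LY;S=P[...,2]
z=np.load('pics/w9.npz');W=R.from_euler('xyz',z['tr']).as_matrix();L=(P-z['tp'])@W
M=(abs(L[...,0])<13)&(abs(L[...,1])<20)&(L[...,2]<-5)&(S>8);print('tips lx,z',M.sum(),np.percentile(A[M],[50,99]),np.percentile(S[M],[1,50]),L[M].max(0),L[M].min(0))
E
```

```text
t: 35.15
tcp_pos: [488.6, -170.7, 7.2]
eef_rot: [-2.513, 0.003, -2.89]
force: [0.7, -0.0, 0.2]
finger_gap: -0.001
grasp_force: 0.0
loader -90.0 3.0 toolz 0.588 0.003 tooly -0.809
tcp [ 488.6 -170.7    7.2] rot [-2.513  0.003 -2.89 ] q [-0.35  0.82  0.29  2.37  1.79  0.42 -0.13] t 35.15 F [ 0.7 -0.   0.2]
shift [  2. -64.  48.]
tips lx,z 13958 [-127.1418197   -97.85923323] [ 8.1330707  59.35359752] [12.99612968 19.99436424 -5.04164268] [ -12.99725404  -19.97897529 -105.81855112]
```

View pics/w9.png

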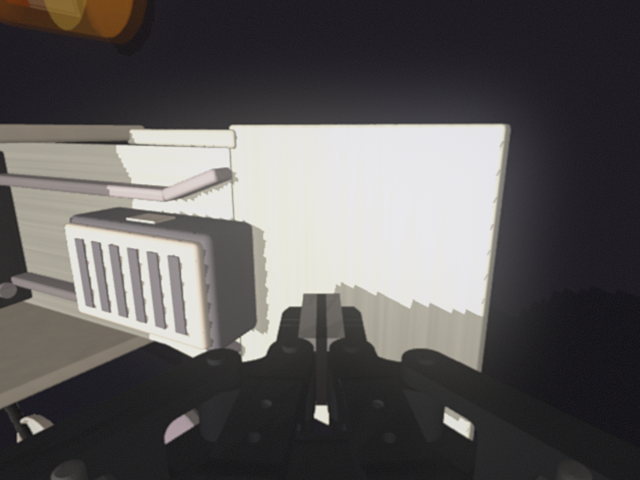

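The view shows the cassette in the lane mouth, with its rear face at columns 200-265. The shut fingertips are behind it at (322,295) and there is clear space round them. Next I'll push.

```bash
python3 -m jog '[[0,0,0,1.5,1.8,2.4,0],[0,0,0,0,-4.85,3.53,0],[0,0,0,0,-4.85,3.53,0],[0,0,0,0,-4.85,3.53,0],[0,0,0,0,-4.85,3.53,0],[0,0,0,0,-4.85,3.53,0],[0,0,0,0,-4.85,3.53,0],[0,0,0,0,-4.85,3.53,0],[0,0,0,0,-4.85,3.53,0],[0,0,0,0,-4.85,3.53,0],[0,0,0,0,-4.85,3.53,0],[0,0,0,0,0,0,0]]'
python3 -c "
from h import *
lt(52,1,18)"
```

```text
t: 36.2
tcp_pos: [501.6, -231.2, 3.5]
eef_rot: [-2.512, 0.002, -2.892]
force: [0.5, -0.7, 0.5]
finger_gap: -0.0
grasp_force: 0.0
loader -28.1 0.5 toolz 0.589 0.0 tooly -0.808
tcp [ 501.6 -231.2    3.5] rot [-2.512e+00  2.000e-03 -2.892e+00] q [-0.22  0.83  0.3   2.34  1.93  0.42 -0.14] t 36.2 F [ 0.5 -0.7  0.5]
shift [ -0.6 -73.3  35.4]
```

```bash
python3 -m jog '[[0,0,0,0,-4.5,2.2,0],[0,0,0,0,-4.5,2.2,0],[0,0,0,0,-4.5,2.2,0],[0,0,0,0,-4.5,2.2,0],[0,0,0,0,-4.5,2.2,0],[0,0,0,0,-4.5,2.2,0],[0,0,0,0,-4.5,2.2,0],[0,0,0,0,-4.5,2.2,0],[0,0,0,0,-4.5,2.2,0],[0,0,0,0,-4.5,2.2,0],[0,0,0,0,-4.5,2.2,0],[0,0,0,0,-4.5,2.2,0],[0,0,0,0,0,0,0]]'
python3 - <<'E'
from h import *
lt(52,1,18)
grab('wrist','w10')
E
```

```text
t: 37.28
tcp_pos: [516.4, -288.7, 14.2]
eef_rot: [-2.512, 0.002, -2.892]
force: [0.5, -0.7, 0.3]
finger_gap: 0.001
grasp_force: 0.0
loader 31.2 0.6 toolz 0.589 0.001 tooly -0.808
tcp [ 516.4 -288.7   14.2] rot [-2.512e+00  2.000e-03 -2.892e+00] q [-0.13  0.82  0.35  2.29  2.    0.38 -0.08] t 37.28 F [ 0.5 -0.7  0.3]
shift [ -0.5 -19.1   9.2]
```

View pics/w10.png

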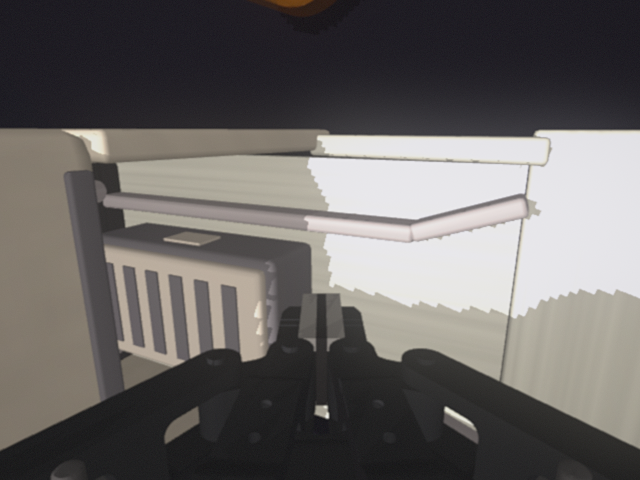

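The view shows the cassette straight between the rails and entering the housing, its rear edge at columns 265-310, with the fingertips against it at (310,300). I'll keep going in small steps and watch the force.

```bash
python3 -m jog '[[0,0,0,0,-2.7,1.3,0],[0,0,0,0,-2.7,1.3,0],[0,0,0,0,-2.7,1.3,0],[0,0,0,0,-2.7,1.3,0],[0,0,0,0,-2.7,1.3,0],[0,0,0,0,0,0,0],[0,0,0,0,0,0,0]]'
python3 - <<'E'
from h import *
lt(52,1,18)
grab('wrist','w11');p,P=cloud('wrist','w11');d=P[...,:2]-O;A=d@LX;B=d@LY;S=P[...,2];H=S-(8+np.maximum(A+40,0)*.176)
v,u=np.mgrid[:480,:640]
M=(u<320)&(v>225)&(v<345)&(H>5)&(H<30)&(abs(B)<30)&(A>-20);print(M.sum(),'rear lx',np.percentile(A[M],[1,3,5,20]),'ly',B[M].min(),B[M].max())
E
```

```text
t: 37.92
tcp_pos: [519.9, -302.2, 16.5]
eef_rot: [-2.512, 0.001, -2.891]
force: [-0.4, 0.6, -0.8]
finger_gap: -0.002
grasp_force: 0.0
loader 45.1 0.6 toolz 0.589 0.001 tooly -0.808
tcp [ 519.9 -302.2   16.5] rot [-2.512e+00  1.000e-03 -2.891e+00] q [-0.11  0.82  0.36  2.28  2.01  0.36 -0.06] t 37.92 F [-0.4  0.6 -0.8]
shift [-0.4 -6.4  2.8]
6999 rear lx [27.92462966 31.7998918  34.54114568 41.17496569] ly -25.64309384966988 6.578619416692857
```

```bash
python3 -m jog '[[0,0,0,0,-1.8,0.9,0],[0,0,0,0,-1.8,0.9,0],[0,0,0,0,0,0,0],[0,0,0,0,0,0,0]]'; python3 -m jog '[[0,0,0,0,-0.9,0.45,0],[0,0,0,0,-0.9,0.45,0],[0,0,0,0,0,0,0],[0,0,0,0,0,0,0]]';python3 -m jog '[[0,0,0,0,-0.9,0.45,0],[0,0,0,0,0,0,0],[0,0,0,0,0,0,0]]'
```

```text
t: 38.3
tcp_pos: [520.2, -302.6, 15.7]
eef_rot: [-2.519, 0.0, -2.888]
force: [-1.9, 5.8, 1.5]
finger_gap: -0.002
grasp_force: 2.5
t: 38.63
tcp_pos: [520.2, -302.7, 15.3]
eef_rot: [-2.522, -0.0, -2.887]
force: [-3.1, 9.4, 3.5]
finger_gap: -0.001
grasp_force: 3.4
t: 38.88
tcp_pos: [520.2, -302.6, 15.1]
eef_rot: [-2.523, -0.001, -2.886]
force: [-2.5, 11.7, 4.0]
finger_gap: 0.001
grasp_force: 2.6
```

```bash
python3 - <<'E'
from h import *
grab('wrist','w12');p,P=cloud('wrist','w12');d=P[...,:2]-O;A=d@LX;B=d@LY;S=P[...,2]
a=np.radians(10);U=(A+40)*np.cos(a)+(S-8)*np.sin(a);V=-(A+40)*np.sin(a)+(S-8)*np.cos(a)
v,u=np.mgrid[:480,:640]
# rear face exactly: along-ramp coord; expected rear (88-45 at bottom)
exp=(128.0*np.cos(a)+22.6*np.sin(a))-45;print('expected U rear',exp)
M=(u<305)&(v>215)&(v<345)&(V>8)&(V<30)&(abs(B)<30)&(U>30)
h,e=np.histogram(U[M],np.arange(50,130,1));k=h.argsort()[::-1][:6];print([(float(e[i]),int(h[i])) for i in sorted(k)])
m2=M&(U<100)&(U>70);print(m2.sum(),'ly range',np.percentile(B[m2],[1,99]))
for b0,b1 in((-26,-18),(-18,-10),(-10,0),(0,10)):
    q=m2&(B>b0)&(B<b1);print(b0,q.sum(),np.median(U[q]).round(1) if q.any() else None)
t=(V>31)&(V<37)&(abs(B)<30)&(u<330)&(v<370)&(U>60);print('top V',np.median(V[t]),'U min',np.percentile(U[t],[1,5]),'B',np.percentile(B[t],[1,99]))
f=(V<3)&(V>-3)&(abs(B)<28)&(U>0)&(U<70);print('floor V',np.median(V[f]))
# housing front
hf=(S>60)&(S<190)&(A>0)&(A<60)&(u<110);print('front lx',hf.sum(),np.percentile(A[hf],[5,50]) if hf.any() else '')
E
```

```text
expected U rear 84.97984120083524
[(85.0, 96), (86.0, 1500), (87.0, 471), (88.0, 344), (89.0, 242), (122.0, 101)]
3700 ly range [-24.62901923   3.57225736]
-26 1583 89.3
-18 852 86.6
-10 1118 86.4
0 147 88.0
top V 33.74940418963892 U min [67.76114024 89.20798006] B [-21.3097455   20.48396783]
floor V -0.4964831401145471
front lx 38790 [25.32087696 37.33697297]
```

The rear face reads U = 86.5 mm. The expected value is 85, and the housing front shows about the same +1 mm bias. The face is square, and the force rose against the stop. I'll back off and check.

```bash
python3 -m jog '[[0,0,0,0,3,-1.5,0],[0,0,0,0,6,-4,0],[0,0,0,0,10,-7,0],[0,0,0,0,16,-12,0],[0,0,0,0,16,-12,0],[0,0,0,0,0,-25,0],[0,0,0,0,0,-25,0],[0,0,0,0,0,-25,0],[0,0,0,0,0,0,0],[0,0,0,0,0,0,0],[0,0,0,0,0,0,0]]'
python3 - <<'E'
from h import *
lt(0,0,100)
grab('wrist','w13');p,P=cloud('wrist','w13');d=P[...,:2]-O;A=d@LX;B=d@LY;S=P[...,2]
a=np.radians(10);U=(A+40)*np.cos(a)+(S-8)*np.sin(a);V=-(A+40)*np.sin(a)+(S-8)*np.cos(a)
M=(V>8)&(V<30)&(abs(B)<27)&(U>60)&(U<110)
h,e=np.histogram(U[M],np.arange(60,110,1));print([(float(e[i]),int(h[i])) for i in sorted(h.argsort()[::-1][:5])],np.percentile(B[M],[1,99]))
for b0 in(-24,-14,-4,6,16):
    q=M&(B>b0)&(B<b0+8);print(b0,q.sum(),np.median(U[q]).round(1) if q.any() else None)
grab('top','t13');p,P=cloud('top','t13');S=P[...,2];M=(S>96)&(np.hypot(P[...,0]-520,P[...,1]-80)<40)&(S<112);print('bottle',np.median(P[M],0))
for n,x,y in(('va',575,258),('vb',577,173),('vc',452,494),('stop',374,45),('drop',389,-332),('flask',651,-250)):
    M=(np.hypot(P[...,0]-x,P[...,1]-y)<30)&(S>70);print(n,np.median(P[M],0).round())
E
```

```text
t: 39.85
tcp_pos: [495.0, -204.6, 77.5]
eef_rot: [-2.513, 0.001, -2.89]
force: [-0.1, -0.2, -0.2]
finger_gap: 0.003
grasp_force: 0.0
loader -55.5 0.8 toolz 0.588 0.001 tooly -0.809
tcp [ 495.  -204.6   77.5] rot [-2.513e+00  1.000e-03 -2.890e+00] q [-0.45  0.72  0.55  2.36  1.57  0.26  0.23] t 39.85 F [-0.1 -0.2 -0.2]
shift [  0.8 -58.1  14.5]
[(85.0, 270), (86.0, 1295), (87.0, 311), (88.0, 158), (89.0, 128)] [-24.42270498  26.2382361 ]
-24 511 87.1
-14 350 86.5
-4 344 86.5
6 334 86.5
16 327 86.5
bottle [nan nan nan]
va [574. 258.  93.]
vb [573. 173.  93.]
vc [452. 493.  92.]
stop [382.  53. 652.]
drop [ 390. -331.   88.]
flask [ 647. -248.   90.]
  return _methods._mean(a, axis=axis, dtype=dtype,
  ret = um.true_divide(
```

```bash
python3 - <<'E'
from h import *
grab('side','s13');p,P=cloud('side','s13');S=P[...,2]
M=(np.hypot(P[...,0]-520,P[...,1]-81)<40)&(S>95)&(S<112);print('bottle top',M.sum(),np.median(P[M],0))
M=(np.hypot(P[...,0]-374,P[...,1]-45)<35)&(S>85)&(S<125);print('stopper',M.sum(),np.median(P[M],0))
print(order.hand_in())
E
```

```text
bottle top 62 [521.4549128   86.75036269 102.28928907]
stopper 97 [374.5586879   53.64122914 102.112943  ]
the job is handed in; nothing more can be done
None
```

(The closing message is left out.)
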